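# Pack the gearbox control housing and offer up its cover

## Task

Lower (do not drop) the round white filter and the square dark valve block side by side into the open aluminium gearbox housing, each sitting flat on its floor, and let go of them. Then take the blue cover by its lug, carry it over the red guard bars and finish while holding it still and level about 1 cm above the tips of the housing's two brass pins, each hole over its pin, ready for a colleague to check; its cleaned face must never touch the housing or its guard. Leave the green can and the glass jar at the back standing where they are.

Things in the scene. Friction and masses are not known exactly. Their poses are not given: they have to be found in the camera images.
- housing: Fixed open-topped aluminium box on a red stand, left or right of the robot. Origin: centre of its underside, on the table; z up, x along its long side, away from the robot. Inside 134 (x) x 100 (y) mm, floor top z = 6 mm, rim z = 70 mm, walls 6 mm. An ear at each x end reaches x = +-102 mm and carries a brass pin, 8 mm thick, at x = +-86, y = 0, tip z = 85 mm. Red base plate 240 x 290 x 4 mm.
- guard_left (a point): Top middle of the red guard hoop at the housing's y = +130 mm: 20 mm round bar along the housing's x from -110 to 110 mm, top 130 mm above the table, on two legs
- guard_right (a point): The same for the hoop at the housing's y = -130 mm
- pin_front (a point): tip of the brass pin at the housing's -x end (the end nearer the robot)
- pin_rear (a point): tip of the brass pin at the housing's +x end
- filter: Loose round filter: white disc 60 mm in diameter, 28 mm high, with an orange round grip post on top, 24 mm in diameter, from z = 28 to 60 mm. Origin: centre of its underside, z up. About 0.12 kg.
- valve: Loose square valve block: dark steel 60 x 60 x 28 mm with a yellow square grip post on top, 24 x 24 mm, sides parallel to the block's, from z = 28 to 60 mm. Origin: centre of its underside, z up, x and y along its sides. About 0.22 kg.
- cover: Loose blue cover plate 204 (x) x 124 (y) x 6 mm, lying on the rest. Origin: centre of its underside; z up. On top a steel lug 70 (x) x 16 (y) mm in the middle, from z = 6 to 44 mm: grip it across its 16 mm. Two 20 mm through holes at x = +-86 mm, y = 0; it fits either way round. About 0.35 kg.
- hole_front (a point): centre of the cover's hole at x = -86 mm, at its underside
- hole_rear (a point): centre of the cover's hole at x = +86 mm, at its underside
- rest: Fixed rest that carries the cover: two wooden blocks with rubber tops, 120 x 100 mm overall, 40 mm high. Origin: centre of its underside, on the table. On the other side from the housing.
- spray_can: Bystander: a green-labelled spray can with a pale top, 56 mm diameter, 170 mm tall, standing; origin at the centre of its underside
- bolt_jar: Bystander: a glass jar with a black cap, 60 mm diameter, 70 mm tall, standing; origin at the centre of its underside

How it is judged:
On the way, in this order (a step that is already met when the one before it is completed fails the run):
1. the filter and the valve block lie flat on the housing's floor, released (horizontal distance between each of filter, valve and housing below 0.06 m and z of each of filter, valve in the frame of housing below 0.011 m and angle between each of filter, valve's own z axis and vertical below 0.1 rad and linear speed of each of filter, valve below 0.05 m/s and contact force between the fingers and filter below 0.2 N and contact force between the fingers and valve below 0.2 N), for 0.2 s.
2. the cover is lifted well off its rest by the gripper (height (world z) of cover above 0.1 m and contact force between the fingers and cover above 1 N), for 0.1 s.
At the end, for the whole second after the job is handed in: Filter and valve block flat on the housing floor (within 5 mm), let go. Cover held still by the fingers alone, tilt under 0.08 rad, underside 2 to 25 mm above the pin tips, each hole centre within 7 mm horizontally of its pin, either way round (all of step 1 and ((horizontal distance between hole_front and pin_front below 0.007 m and horizontal distance between hole_rear and pin_rear below 0.007 m) or (horizontal distance between hole_front and pin_rear below 0.007 m and horizontal distance between hole_rear and pin_front below 0.007 m)) and z of cover in the frame of housing between 0.087 and 0.11 m and angle between cover's own z axis and vertical below 0.08 rad and linear speed of cover below 0.03 m/s and contact force between the fingers and cover above 1 N and contact force between cover and housing below 0.1 N and contact force between cover and filter below 0.1 N and contact force between cover and valve below 0.1 N); the arm keeps its last pose, push and grip.
It fails at once if the cover touches the housing or its guard (contact force between cover and housing above 0.5 N).
It fails at once if the filter is dropped into the housing (linear speed of filter above 0.5 m/s and horizontal distance between filter and housing below 0.08 m and z of filter in the frame of housing below 0.05 m).
It fails at once if the valve block is dropped into the housing (linear speed of valve above 0.5 m/s and horizontal distance between valve and housing below 0.08 m and z of valve in the frame of housing below 0.05 m).
It fails at once if a bystander is shifted by more than 30 mm (distance of any of spray_can, bolt_jar from where it was at the start of the episode above 0.03 m).
It also fails if it takes over 72 s, if anything falls off the work surface, if the arm or the gripper's body presses on something with over 40 N, if the wrist force passes 120 N, or if a joint passes its speed limit or range.

## Robot

A 6-joint arm with a two-finger parallel gripper is mounted at the origin on the work surface. World frame = base frame: x ahead of the robot, y to its left, z up, the work surface at z = 0. Lengths are in m, angles in rad, forces in N, time in s.
With the tool pointing down it reaches from about 0.3 to 1 m from the base axis. Payload 5.1 kg.
Tool frame: the origin (TCP) lies on the centre line of the jaws, within the pads' length; the fingertips stand 25 mm ahead of it and the grasp point (between the pads) lies 6 mm ahead of it (nose_length is the distance from the TCP to the fingertips, in m); z points along the fingers, y is the direction in which the jaws open and shut (so a half turn about z gives the same grasp; the last joint's range is limited). The gripper opens to 95 mm and grips with 3 to 60 N. Pads are 20 mm wide; open, the fingers measure 119 mm over their backs; the gripper's body (75 mm by 180 mm) begins 59 mm behind the grasp point.
Start: joints at [-1.391, 0.124, 1.65, -0, 1.367, -0.083], TCP at [0.169, -0.628, 0.24] pointing down, gripper open.
Joint ranges: [-2.61, 2.61], [-1.02, 2.33], [0.03, 2.71], [-1.35, 4.49], [0.32, 2.68], [-2.91, 2.91]. Speed limits (rad/s): [2.57, 2.57, 3.14, 3.14, 3.14, 3.14].

## Interface

Orientations are given as a unit quaternion [x, y, z, w].
In Python, from cell import * gives the robot as it stands.
- The arm moves only by the tool jog_arm, never from a script. Its argument "increments" is a list that holds one entry, the list of rows, each a list of 7 numbers: the shift along the world's x, y, z in cm, then the turn, a rotation vector about the world's x, y, z in degrees, then the finger opening in cm, from 0 to 9.51. In form: [[[dx, dy, dz, ax, ay, az, claw], ...]]. A call has 1 to 10 rows; each row shifts and turns the commanded pose from where the row before left it; what a row does not reach is not made up. A row lasts 1/12 s, in which the tool goes at most 41.7 mm and 7.16 degrees, less where a joint would pass 70% of its speed; a pose out of reach is approached as far as the arm can. A call is refused whole if a number of a shift passes 4.17 or a number of a turn 7.16, either way. A call with a gripper value outside its range is refused whole. The fingers move at their own pace and stop on an object; the grip force is fixed at half the most. Time passes only in rows, so rows that do not move let the fingers close. It gives the time, the measured TCP pose, the force and the opening at its end, in the units of the state.
- sense(): the state, without advancing time (a new reading comes with each control period).
- read_camera(name): name is "side" or "top" or "wrist"; returns the picture (400x640x3 uint8, red, green, blue); there is no depth.
- camera_model(name): a dict with "fx", "fy", "cx", "cy" (pixels), "xyz" and "orientation" of the camera in the world. Camera axes: x right, y down, z forward; pixel columns grow to the right and rows downward; lengths in m; the calibration is good to about 2 mm. A picture is of the moment at which its call begins: read the wrist's pose just before it. camera_model takes no time and is no camera call; for the wrist camera it gives the pose at the moment of the call.
- sign_off(): hands the job in, once; it reports no verdict.
Trained networks look in the newest picture that a camera, given by its name, has taken for a name from the list of things; names that differ only in an ending like _2 or _b are one class to them, and where a whole thing is asked for, a point or a joint stands for the part that bears it (a point fixed in the world has none). Each returns a list of dicts, best first, with "confidence" (0 to 1); they miss things now and then, are a little off and sometimes report something else, mostly with a low value. They report only what shows in the picture. A call takes as long as a camera call.
- recognise(camera, thing): "box" ([centre column, centre row, width, height] as shares, 0 to 1, of the picture: columns of its width, rows of its height, round what is visible of it).
- landmark_of(camera, thing): "position" ([row, column] as shares, 0 to 1, of the picture: columns of its width, rows of its height: a listed point, or the origin of a listed thing).
The state is a dict: "time_s": time; "joint_positions": joint angles; "joint_velocities": joint speeds; "tau": joint torques, N m; "eef_pos": TCP position; "ee_rot": TCP orientation; "contact_force": force on the tool from outside, world axes, zero at the start; "ft_torque": the same for the moment, N m; "opening": opening from 0.0 (shut) to 1.0 (fully open).
Only numpy, scipy, OpenCV 4.12 (cv2) and the standard library are available. Lean on these libraries where they do the work, as an engineer would, in place of code of your own. Each camera call takes 0.05 s, during which the arm holds its last target.

## Working session

There is one attempt and no reset: what is moved stays moved. The work goes in short steps, Python scripts to look and compute and a tool call to move; the robot and the scene stay as the last step left them, time stands still between calls to the robot, and variables do not carry over. Pictures are saved under pics/ and viewed, and the job is handed in when it is done.

Besides the shell and the picture viewer there is one more tool, called after "Call:" in YAML: its name, and indented under it one key for each argument. jog_arm: Moves the arm, as the interface text tells. Its arguments: {"type":"object","properties":{"increments":{"type":"array"}},"required":["increments"]}

```bash
ls; mkdir -p pics; python3 - <<'E'
from cell import *
import cv2
s=sense();print(s['time_s'],s['eef_pos'],s['ee_rot'],s['opening'])
for c in ['side','top']:
    im=read_camera(c);cv2.imwrite(f'pics/{c}0.png',im[:,:,::-1]);print(c,camera_model(c))
im=read_camera('wrist');cv2.imwrite('pics/wrist0.png',im[:,:,::-1]);print(camera_model('wrist'))
E
```

```text
pics
0.0 [ 0.16871668 -0.62711878  0.23840214] [ 9.91378240e-01  1.31027271e-01 -6.23762874e-05 -1.01755805e-03] 1.0006700570854639
side {'fx': 468.4823055240525, 'fy': 468.4823055240525, 'cx': 320.22623827492873, 'cy': 200.5834351080633, 'xyz': array([ 0.16515464, -1.15875605,  0.9247396 ]), 'orientation': array([ 0.87002951, -0.14618395,  0.07838808, -0.46425661])}
top {'fx': 482.796477680022, 'fy': 482.796477680022, 'cx': 325.20578294549324, 'cy': 192.99471900229943, 'xyz': array([ 0.4329795 , -0.01032326,  1.62839692]), 'orientation': array([ 0.70882105, -0.70378636,  0.02753734, -0.03871918])}
{'fx': 345.7163468530637, 'fy': 345.7163468530637, 'cx': 325.26519262789117, 'cy': 198.76681989454025, 'xyz': array([ 0.24678934, -0.60579846,  0.38473463]), 'orientation': array([ 0.78551041, -0.60231616, -0.08701563,  0.11232504])}
```

View pics/top0.png

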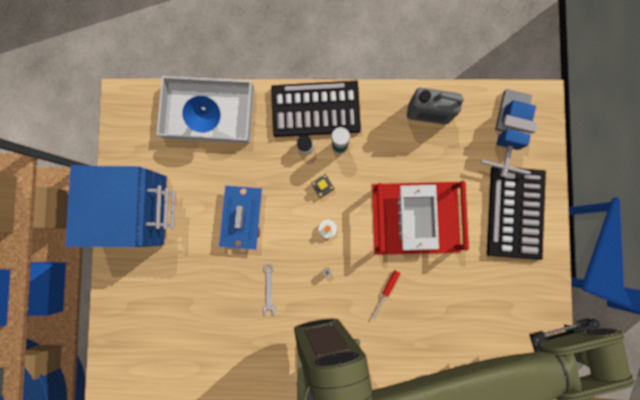

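View pics/side0.png

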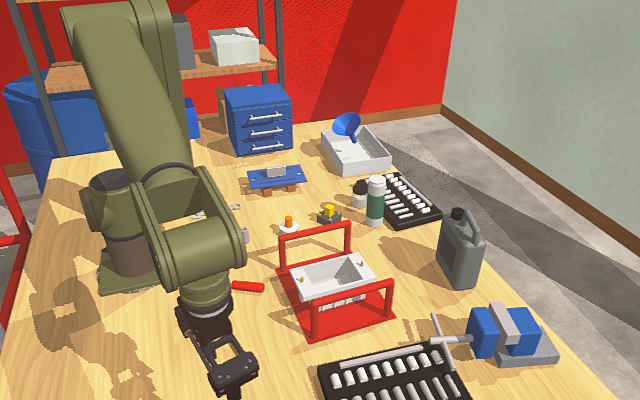

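View pics/wrist0.png

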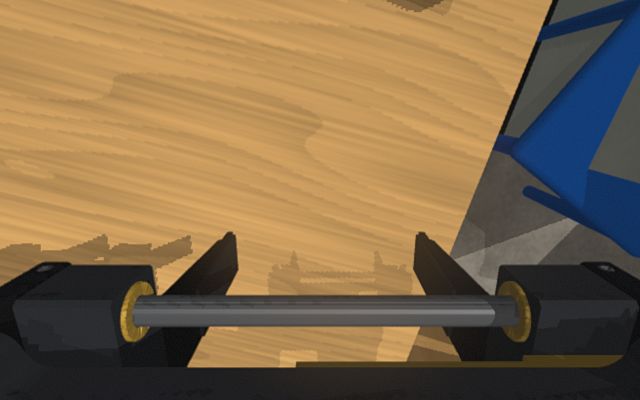

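```bash
cat > h.py <<'E'
from cell import *
import numpy as np, cv2
from scipy.spatial.transform import Rotation as R
def ray(cm,u,v):
    d=R.from_quat(cm['orientation']).apply([(u-cm['cx'])/cm['fx'],(v-cm['cy'])/cm['fy'],1.]);return np.array(cm['xyz']),d
def at(cm,u,v,z):
    o,d=ray(cm,u,v);return o+d*(z-o[2])/d[2]
def proj(cm,p):
    q=R.from_quat(cm['orientation']).inv().apply(np.atleast_2d(p)-cm['xyz'])
    return np.c_[cm['fx']*q[:,0]/q[:,2]+cm['cx'],cm['fy']*q[:,1]/q[:,2]+cm['cy']]
E
python3 - <<'E'
from h import *
H=dict(housing=0,guard_left=.13,guard_right=.13,pin_front=.085,pin_rear=.085,filter=0,valve=0,cover=.04,hole_front=.04,hole_rear=.04)
cm=camera_model('top')
for t in H:
    for l in landmark_of('top',t)[:1]:
        v,u=np.array(l['position'])*[400,640]
        print(t,l['confidence'],(u.round(1),v.round(1)),at(cm,u,v,H[t]).round(4))
print(sense()['time_s'])
E
```

```text
housing 0.6 (np.float64(412.6), np.float64(219.4)) [ 0.4987 -0.2785  0.    ]
guard_left 0.88 (np.float64(380.8), np.float64(220.3)) [ 0.4899 -0.1588  0.13  ]
guard_right 0.58 (np.float64(465.3), np.float64(213.2)) [ 0.5138 -0.4196  0.13  ]
pin_front 0.92 (np.float64(419.0), np.float64(245.7)) [ 0.4122 -0.2839  0.085 ]
pin_rear 0.7 (np.float64(417.7), np.float64(191.4)) [ 0.585  -0.2816  0.085 ]
filter 0.78 (np.float64(331.4), np.float64(227.3)) [ 0.4701 -0.0057  0.    ]
valve 0.69 (np.float64(323.1), np.float64(187.0)) [0.6064 0.0235 0.    ]
cover 0.75 (np.float64(239.2), np.float64(217.7)) [0.4985 0.2986 0.04  ]
hole_front 0.78 (np.float64(237.2), np.float64(241.5)) [0.4204 0.3032 0.04  ]
hole_rear 0.65 (np.float64(244.1), np.float64(187.5)) [0.5987 0.2846 0.04  ]
0.65
```

The top view shows the housing at about (418,218), the cover at (240,218), the filter at (328,229), the valve at (322,186), and the can and jar at (340,138) and (305,144). The side view agrees. I'll enlarge these for yaw and precise centres.

```bash
python3 - <<'E'
import cv2,numpy as np
im=cv2.imread('pics/top0.png')
a=cv2.resize(im[165:265,205:365],None,fx=5,fy=5,interpolation=cv2.INTER_CUBIC);cv2.imwrite('pics/z1.png',a)
b=cv2.resize(im[170:265,360:480],None,fx=6,fy=6,interpolation=cv2.INTER_CUBIC);cv2.imwrite('pics/z2.png',b)
E
```

```text
(no output)
```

View pics/z1.png

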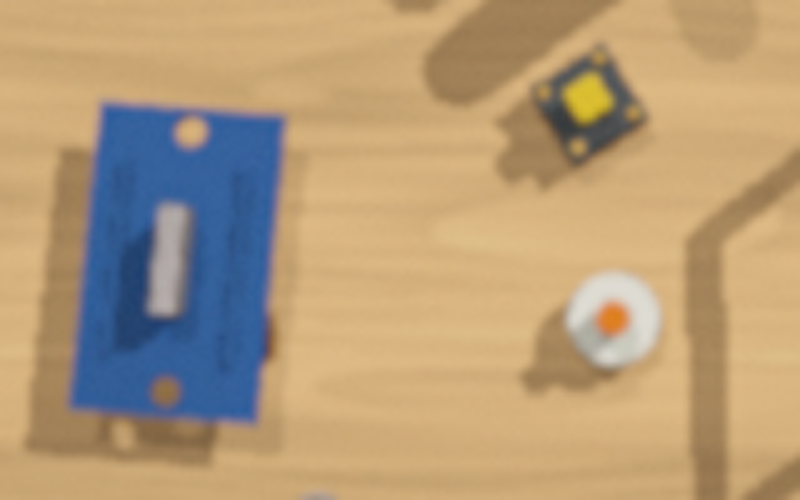

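View pics/z2.png

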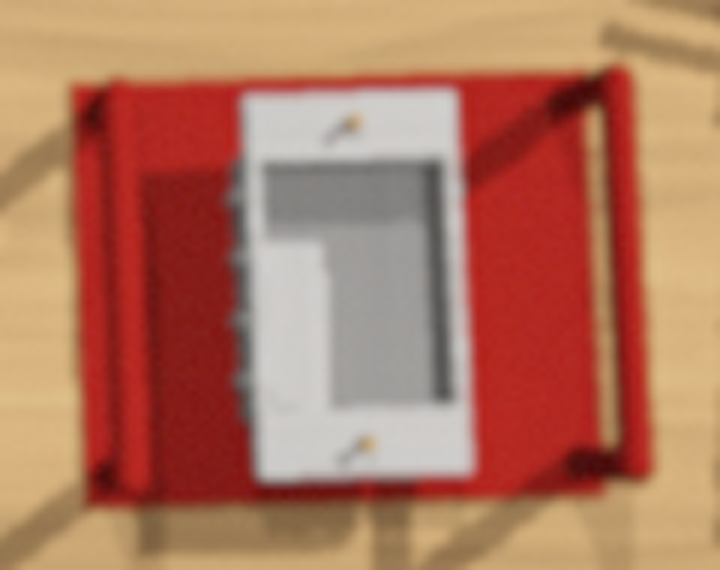

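```bash
python3 - <<'E'
from h import *
im=cv2.imread('pics/top0.png');hsv=cv2.cvtColor(im,cv2.COLOR_BGR2HSV)
cm=camera_model('top')
z1=lambda x,y:(205+(x+.5)/5-.5,165+(y+.5)/5-.5)
z2=lambda x,y:(360+(x+.5)/6-.5,170+(y+.5)/6-.5)
pf=at(cm,*z2(369,444),.085);pr=at(cm,*z2(354,123),.085)
def pt(n,p,q):
    d=q-p;print(n,p.round(4),q.round(4),'mid',((p+q)/2).round(4),'len',np.linalg.norm(d[:2]).round(4),'yaw',np.degrees(np.arctan2(d[1],d[0])).round(2))
pt('pins',pf,pr)
ears=[at(cm,*z2(*p),.07) for p in [(241,92),(461,88),(477,476),(256,482)]]
print('housing rim ctr',np.mean(ears,0).round(4)); 
pt('earline',(ears[2]+ears[3])/2,(ears[0]+ears[1])/2)
pt('holes',at(cm,*z1(165,391),.046),at(cm,*z1(191,133),.046))
C=[at(cm,*z1(*p),.046) for p in [(102,102),(286,117),(257,422),(72,407)]]
print('cover ctr',np.mean(C,0).round(4));pt('coverlong',(C[2]+C[3])/2,(C[0]+C[1])/2);print(np.linalg.norm(C[0]-C[1]))
def rect(mask,z,box):
    x0,y0,x1,y1=box;m=np.zeros_like(mask);m[y0:y1,x0:x1]=mask[y0:y1,x0:x1]
    big=cv2.resize(m,None,fx=8,fy=8,interpolation=cv2.INTER_CUBIC)
    ys,xs=np.nonzero(big>127)
    P=np.array([at(cm,(x+.5)/8-.5,(y+.5)/8-.5,z)[:2] for x,y in zip(xs,ys)])
    r=cv2.minAreaRect((P*1000).astype(np.float32));return P.mean(0).round(4),r
yel=cv2.inRange(hsv,(22,150,110),(35,255,255))
print('yellow',rect(yel,.06,(317,180,328,190)))
org=cv2.inRange(hsv,(5,150,120),(18,255,255)); print('orange',rect(org,.06,(322,222,334,236)))
wh=cv2.inRange(hsv,(0,0,110),(180,70,255))|org; print('white',rect(wh,.028,(315,217,340,241)))
dk=cv2.inRange(hsv,(0,0,0),(180,255,95))|yel; print('dark',rect(dk,.028,(309,172,337,200)))
vc=[at(cm,*z1(*p),.028) for p in [(532,90),(602,45),(650,115),(580,163)]]
print('valve corners ctr',np.mean(vc,0).round(4),[np.degrees(np.arctan2(*(vc[i]-vc[i-1])[[1,0]])).round(1)for i in range(4)],[np.linalg.norm(vc[i]-vc[i-1]).round(3)for i in range(4)])
print([at(cm,u,v,z).round(3) for u,v,z in [(340,134,.17),(305,142,.07)]])
print(camera_model('top')['xyz'])
E
```

```text
pins [ 0.4189 -0.2906  0.085 ] [ 0.5893 -0.2844  0.085 ] mid [ 0.5041 -0.2875  0.085 ] len 0.1705 yaw 2.07
housing rim ctr [ 0.5044 -0.2887  0.07  ]
earline [ 0.4002 -0.2917  0.07  ] [ 0.6087 -0.2856  0.07  ] mid [ 0.5044 -0.2887  0.07  ] len 0.2086 yaw 1.68
holes [0.4163 0.3005 0.046 ] [0.5859 0.2875 0.046 ] mid [0.5011 0.294  0.046 ] len 0.1701 yaw -4.38
cover ctr [0.5012 0.2932 0.046 ]
coverlong [0.401  0.3005 0.046 ] [0.6015 0.286  0.046 ] mid [0.5012 0.2932 0.046 ] len 0.201 yaw -4.15
0.12255341221100931
yellow (array([0.6082, 0.0258]), ((608.191650390625, 25.78752899169922), (27.903867721557617, 27.805585861206055), 45.290401458740234))
orange (array([0.466 , 0.0079]), ((465.6351013183594, 7.563653945922852), (13.734268188476562, 16.037824630737305), 45.37177658081055))
white (array([0.4661, 0.0075]), ((466.353515625, 7.939655303955078), (65.40608215332031, 63.07633590698242), 45.413551330566406))
dark (array([0.6056, 0.026 ]), ((606.6544189453125, 25.82476043701172), (55.656497955322266, 55.4968376159668), 34.269718170166016))
valve corners ctr [0.6093 0.0238 0.028 ] [np.float64(33.7), np.float64(-56.7), np.float64(-145.4), np.float64(124.9)] [np.float64(0.059), np.float64(0.056), np.float64(0.057), np.float64(0.057)]
[array([ 0.752, -0.031,  0.17 ]), array([0.747, 0.082, 0.07 ])]
[ 0.4329795  -0.01032326  1.62839692]
```

Checks hold: pin spacing is 170.5 mm (172 expected), cover 201 x 123 mm, holes 170 mm apart. The housing centre is about (0.504,-0.288) with yaw 2°. Moving over the filter.

Call:
jog_arm:
  increments:
    - [[1.49, 3.17, -0.1, 0, 0, -0.65, 9.5], [1.49, 3.17, -0.1, 0, 0, -0.65, 9.5], [1.49, 3.17, -0.1, 0, 0, -0.65, 9.5], [1.49, 3.17, -0.1, 0, 0, -0.65, 9.5], [1.49, 3.17, -0.1, 0, 0, -0.65, 9.5], [1.49, 3.17, -0.1, 0, 0, -0.65, 9.5], [1.49, 3.17, -0.1, 0, 0, -0.65, 9.5], [1.49, 3.17, -0.1, 0, 0, -0.65, 9.5], [1.49, 3.17, -0.1, 0, 0, -0.65, 9.5], [1.49, 3.17, -0.1, 0, 0, -0.65, 9.5]]

```text
time_s: 1.48
eef_pos: [0.3182, -0.3092, 0.2299]
ee_rot: [0.997, 0.074, 0.0, 0.0]
contact_force: [0.5, 0.7, 0.3]
opening: 0.998
```

Call:
jog_arm:
  increments:
    - [[1.49, 3.17, -0.1, 0, 0, -0.65, 9.5], [1.49, 3.17, -0.1, 0, 0, -0.65, 9.5], [1.49, 3.17, -0.1, 0, 0, -0.65, 9.5], [1.49, 3.17, -0.1, 0, 0, -0.65, 9.5], [1.49, 3.17, -0.1, 0, 0, -0.65, 9.5], [1.49, 3.17, -0.1, 0, 0, -0.65, 9.5], [1.49, 3.17, -0.1, 0, 0, -0.65, 9.5], [1.49, 3.17, -0.1, 0, 0, -0.65, 9.5], [1.49, 3.17, -0.1, 0, 0, -0.65, 9.5], [1.49, 3.17, -0.1, 0, 0, -0.65, 9.5]]

```text
time_s: 2.32
eef_pos: [0.4673, 0.0082, 0.22]
ee_rot: [1.0, 0.018, 0.001, 0.0]
contact_force: [1.3, 0.2, -0.1]
opening: 1.003
```

Call:
jog_arm:
  increments:
    - [[0, 0, 0, 0, 0, 0, 9.5], [0, 0, 0, 0, 0, 0, 9.5]]

```text
time_s: 2.48
eef_pos: [0.467, 0.0078, 0.2196]
ee_rot: [1.0, 0.02, -0.0, 0.0]
contact_force: [-0.9, -0.1, 0.2]
opening: 1.0
```

```bash
python3 - <<'E'
from h import *
s=sense();print(s['time_s'],s['eef_pos'],s['ee_rot'],s['joint_positions'],s['contact_force'])
cm=camera_model('wrist')
im=read_camera('wrist');cv2.imwrite('pics/wrist1.png',im[:,:,::-1]);print(cm)
for t in ['filter','valve']:
    for l in landmark_of('wrist',t)[:1]:
        v,u=np.array(l['position'])*[400,640]
        print(t,l['confidence'],u,v,at(cm,u,v,0).round(4))
hsv=cv2.cvtColor(im,cv2.COLOR_RGB2HSV)
for n,lo,hi in [('orange',(4,150,100),(18,255,255)),('yellow',(22,150,100),(35,255,255))]:
    m=cv2.inRange(hsv,lo,hi);k,_,st,c=cv2.connectedComponentsWithStats(m)
    for i in range(1,k):
        if st[i,4]>150:print(n,st[i],c[i],at(cm,*c[i],.06).round(4))
E
```

```text
2.4833 [0.46704578 0.00776204 0.21963286] [ 9.99802724e-01  1.98609263e-02 -2.10888545e-04  1.10590459e-04] [-9.82283951e-02 -2.82714170e-01  2.06616293e+00 -2.75516018e-04
  1.35853668e+00  1.43290156e+00] [-0.8726139  -0.08416202  0.18612609]
{'fx': 345.7163468530637, 'fy': 345.7163468530637, 'cx': 325.26519262789117, 'cy': 198.76681989454025, 'xyz': array([0.5477919 , 0.01192757, 0.36565846]), 'orientation': array([ 0.71346314, -0.68608411, -0.09854153,  0.10270595])}
filter 0.7 325.824 179.48 [0.4623 0.0079 0.    ]
valve 0.79 314.496 33.0 [0.6069 0.0245 0.    ]
orange [ 84  79  20  33 489] [92.73006135 95.63803681] [0.5414 0.2087 0.06  ]
orange [ 91 169  27  35 604] [105.32781457 185.07615894] [0.4633 0.209  0.06  ]
orange [315 175  25  31 607] [326.907743   190.13344316] [0.4664 0.0071 0.06  ]
orange [462 203  17  33 171] [468.60233918 218.95321637] [ 0.4436 -0.1268  0.06  ]
yellow [ 292    0   40   46 1111] [312.50585059  21.11071107] [0.6058 0.0243 0.06  ]
```

View pics/wrist1.png

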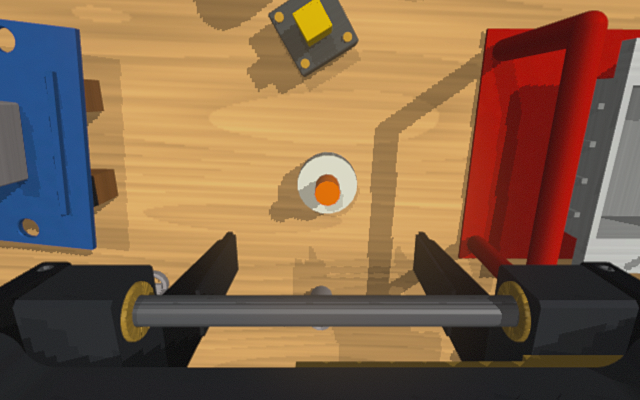

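The wrist view shows the filter's orange post at (327,190), between the fingers. The valve is at (313,21). Both agree with the top camera within 2 mm, so I'm descending.

Call:
jog_arm:
  increments:
    - [[-0.05, 0, -2.4, 0, 0, 0, 7], [0, 0, -2.4, 0, 0, 0, 6], [0, 0, -2.4, 0, 0, 0, 6], [0, 0, -2.4, 0, 0, 0, 5], [0, 0, -2.4, 0, 0, 0, 5], [0, 0, -2.0, 0, 0, 0, 5], [0, 0, -1.2, 0, 0, 0, 5], [0, 0, -0.95, 0, 0, 0, 5], [0, 0, 0, 0, 0, 0, 5]]

```text
time_s: 3.38
eef_pos: [0.4646, 0.0054, 0.0562]
ee_rot: [1.0, 0.017, -0.002, -0.0]
contact_force: [-1.0, -0.4, -0.2]
opening: 0.531
```

Call:
jog_arm:
  increments:
    - [[0, 0, 0, 0, 0, 0, 1.5], [0, 0, 0, 0, 0, 0, 1.5], [0, 0, 0, 0, 0, 0, 1.5], [0, 0, 0, 0, 0, 0, 1.5], [0, 0, 0, 0, 0, 0, 1.5], [0, 0, 0, 0, 0, 0, 1.5]]

```text
time_s: 3.88
eef_pos: [0.467, 0.0062, 0.0591]
ee_rot: [1.0, 0.018, 0.001, 0.0]
contact_force: [-0.1, -0.8, 3.4]
opening: 0.243
```

Call:
jog_arm:
  increments:
    - [[0, 0, 1.5, 0, 0, 0, 1.5], [0, 0, 3, 0, 0, 0, 1.5], [0, 0, 3, 0, 0, 0, 1.5], [0, 0, 3, 0, 0, 0, 1.5], [0, 0, 3, 0, 0, 0, 1.5], [0, 0, 3, 0, 0, 0, 1.5], [0, -1.5, 1.5, 0, 0, 0, 1.5], [0, -2.5, 0, 0, 0, 0, 1.5], [0, -3, 0, 0, 0, 0, 1.5], [0, -3, 0, 0, 0, 0, 1.5]]

```text
time_s: 4.72
eef_pos: [0.4663, -0.0943, 0.2387]
ee_rot: [1.0, 0.019, 0.001, 0.0]
contact_force: [0.8, 1.0, -0.5]
opening: 0.245
```

Call:
jog_arm:
  increments:
    - [[0, -3, 0, 0, 0, 0, 1.5], [0, -3, 0, 0, 0, 0, 1.5], [0, -3, 0, 0, 0, 0, 1.5], [0, -3, 0, 0, 0, 0, 1.5], [0, -2.5, 0, 0, 0, 0, 1.5], [0, -2, 0, 0, 0, 0, 1.5], [0, -1.5, 0, 0, 0, 0, 1.5], [0, 0, 0, 0, 0, 0, 1.5], [0, 0, 0, 0, 0, 0, 1.5]]

```text
time_s: 5.47
eef_pos: [0.4662, -0.2737, 0.2378]
ee_rot: [1.0, 0.017, -0.0, -0.001]
contact_force: [0.7, 0.4, -0.9]
opening: 0.248
```

```bash
python3 - <<'E'
from h import *
s=sense();print(s['time_s'],s['eef_pos'],s['ee_rot'],s['joint_positions'],s['contact_force'],s['opening'])
cm=camera_model('wrist')
im=read_camera('wrist');cv2.imwrite('pics/wrist2.png',im[:,:,::-1]);print(cm)
for t,z in [('pin_front',.085),('pin_rear',.085),('housing',0),('filter',.18)]:
    for l in landmark_of('wrist',t)[:1]:
        v,u=np.array(l['position'])*[400,640]
        print(t,l['confidence'],u,v,at(cm,u,v,z).round(4))
E
```

```text
5.4667 [ 0.46616474 -0.27372089  0.23779485] [ 9.99846748e-01  1.74968728e-02 -2.75383330e-04 -5.14753899e-04] [-6.30494460e-01 -1.17650640e-01  1.89546357e+00  4.98932673e-04
  1.36484028e+00  9.05204037e-01] [ 0.70091259  0.36624371 -0.8906461 ] 0.2478615440047344
{'fx': 345.7163468530637, 'fy': 345.7163468530637, 'cx': 325.26519262789117, 'cy': 198.76681989454025, 'xyz': array([ 0.54693952, -0.27010372,  0.38378351]), 'orientation': array([ 0.71189711, -0.68769421, -0.09929323,  0.10207856])}
pin_rear 0.69 349.18399999999997 40.400000000000006 [ 0.5908 -0.2873  0.085 ]
housing 0.74 525.696 160.08 [ 0.4871 -0.4963  0.    ]
filter 0.64 326.08 234.92000000000002 [ 0.4632 -0.2733  0.18  ]
```

View pics/wrist2.png

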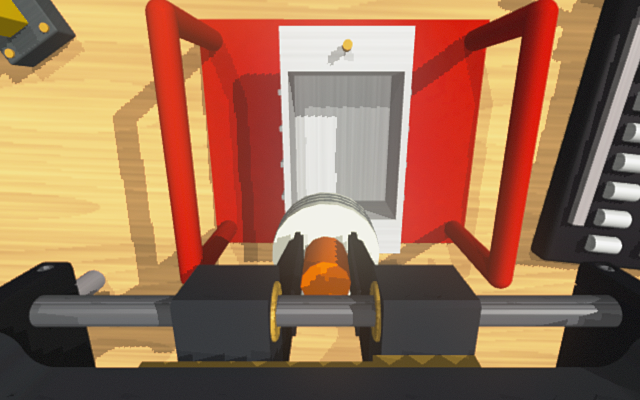

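The filter is held level at (326,230) and the housing's opening shows ahead. The rear inner rim corners are at about (289,72) and (405,73), and the rear pin at (347,43). I'll measure these.

```bash
python3 - <<'E'
from h import *
im=cv2.imread('pics/wrist2.png')
cv2.imwrite('pics/z3.png',cv2.resize(im[10:235,260:430],None,fx=3.5,fy=2.6,interpolation=cv2.INTER_NEAREST)) 
cm=camera_model('wrist')
for n,u,v,z in [('rl in',289,72,.07),('rr in',405,73,.07),('out rl',279,26,.07),('out rr',415,27,.07),('pin',347,42,.085),('left in',296,200,.07),('fr in?',395,218,.07)]:
    print(n,at(cm,u,v,z).round(4))
E
```

```text
rl in [ 0.5669 -0.237   0.07  ]
rr in [ 0.5697 -0.3362  0.07  ]
out rl [ 0.6023 -0.2285  0.07  ]
out rr [ 0.6057 -0.3409  0.07  ]
pin [ 0.5901 -0.2845  0.085 ]
left in [ 0.4529 -0.2445  0.07  ]
fr in? [ 0.4383 -0.34    0.07  ]
```

View pics/z3.png

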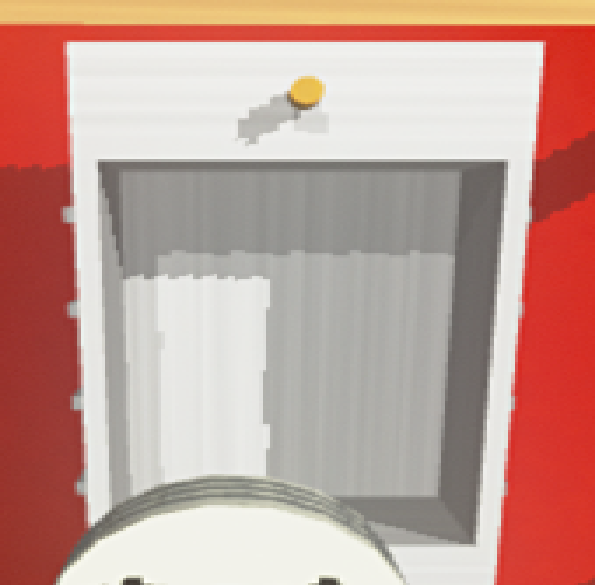

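Call:
jog_arm:
  increments:
    - [[0.25, -0.8, 0, 0, 0, 0, 1.5], [0.25, -0.75, 0, 0, 0, 0, 1.5], [0, 0, -2, 0, 0, 0, 1.5], [0, 0, -2.5, 0, 0, 0, 1.5], [0, 0, -2.4, 0, 0, 0, 1.5], [0, 0, -2, 0, 0, 0, 1.5], [0, 0, 0, 0, 0, 0, 1.5], [0, 0, 0, 0, 0, 0, 1.5]]

```text
time_s: 6.38
eef_pos: [0.4708, -0.2891, 0.1481]
ee_rot: [1.0, 0.018, -0.001, -0.001]
contact_force: [-0.4, 0.4, 0.4]
opening: 0.246
```

```bash
python3 - <<'E'
from h import *
s=sense();print(s['time_s'],s['eef_pos'],s['ee_rot'],s['contact_force'])
for c in ['wrist','side']:
    im=read_camera(c);cv2.imwrite(f'pics/{c}3.png',im[:,:,::-1])
im=cv2.imread('pics/side3.png');cv2.imwrite('pics/z4.png',cv2.resize(im[190:350,230:430],None,fx=3.5,fy=3.5))
E
```

```text
6.3833 [ 0.47084663 -0.28909785  0.14806873] [ 9.99838900e-01  1.78957960e-02 -1.10297878e-03 -8.35686144e-04] [-0.43800254  0.35866314  0.35620637]
```

View pics/wrist3.png

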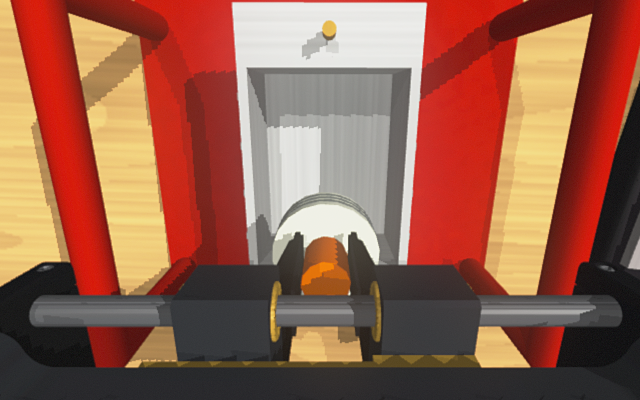

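View pics/z4.png

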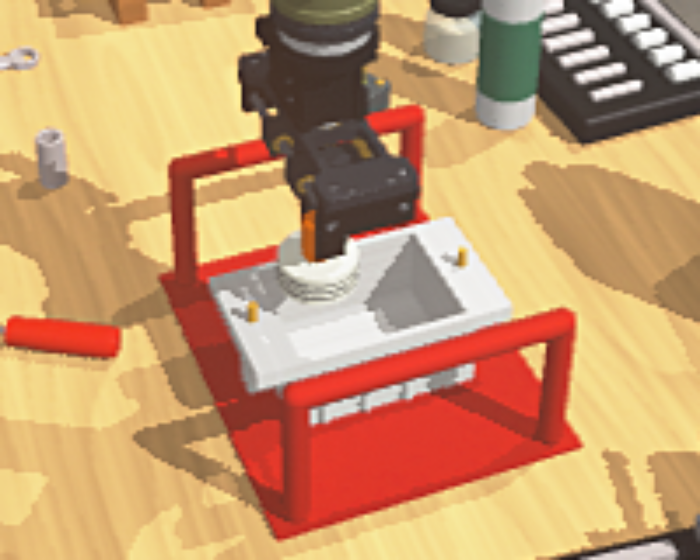

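Wrist and side views show the filter (disc at (327,225) in the wrist picture) centred over the front half of the opening, with the walls visible either side. Lowering gently.

Call:
jog_arm:
  increments:
    - [[0, 0, -1.2, 0, 0, 0, 1.5], [0, 0, -1.2, 0, 0, 0, 1.5], [0, 0, -1.2, 0, 0, 0, 1.5], [0, 0, -1.2, 0, 0, 0, 1.5], [0, 0, -1.2, 0, 0, 0, 1.5], [0, 0, -1.0, 0, 0, 0, 1.5], [0, 0, -0.6, 0, 0, 0, 1.5], [0, 0, -0.3, 0, 0, 0, 1.5], [0, 0, 0, 0, 0, 0, 1.5]]

```text
time_s: 7.23
eef_pos: [0.4709, -0.2889, 0.0691]
ee_rot: [1.0, 0.018, -0.001, -0.001]
contact_force: [-0.7, -0.8, -0.9]
opening: 0.246
```

Call:
jog_arm:
  increments:
    - [[0, 0, -0.15, 0, 0, 0, 1.5], [0, 0, -0.15, 0, 0, 0, 1.5], [0, 0, 0, 0, 0, 0, 1.5]]

```text
time_s: 7.48
eef_pos: [0.4716, -0.2894, 0.0676]
ee_rot: [1.0, 0.018, 0.0, 0.0]
contact_force: [-0.0, 0.2, -1.2]
opening: 0.248
```

Call:
jog_arm:
  increments:
    - [[0, 0, -0.1, 0, 0, 0, 1.5], [0, 0, -0.1, 0, 0, 0, 1.5], [0, 0, 0, 0, 0, 0, 1.5], [0, 0, 0, 0, 0, 0, 1.5]]

```text
time_s: 7.82
eef_pos: [0.4713, -0.2892, 0.0652]
ee_rot: [1.0, 0.018, 0.0, 0.0]
contact_force: [0.4, -0.2, -0.6]
opening: 0.244
```

Call:
jog_arm:
  increments:
    - [[0, 0, -0.1, 0, 0, 0, 1.5], [0, 0, 0, 0, 0, 0, 1.5], [0, 0, 0, 0, 0, 0, 1.5]]

```text
time_s: 8.07
eef_pos: [0.4714, -0.2893, 0.0651]
ee_rot: [1.0, 0.018, -0.0, -0.0]
contact_force: [-1.5, 1.0, 6.1]
opening: 0.248
```

Call:
jog_arm:
  increments:
    - [[0, 0, 0, 0, 0, 0, 4], [0, 0, 0, 0, 0, 0, 4], [0, 0, 0, 0, 0, 0, 4], [0, 0, 1, 0, 0, 0, 4], [0, 0, 2, 0, 0, 0, 4], [0, 0, 2.5, 0, 0, 0, 4], [0, 0, 3, 0, 0, 0, 4], [0, 0, 3, 0, 0, 0, 4], [0, 0, 3, 0, 0, 0, 4], [0, 0, 3, 0, 0, 0, 4]]

```text
time_s: 8.9
eef_pos: [0.4712, -0.2891, 0.2414]
ee_rot: [1.0, 0.018, 0.0, 0.0]
contact_force: [0.0, -0.0, 0.3]
opening: 0.425
```

```bash
python3 - <<'E'
from h import *
s=sense();print(s['time_s'],s['eef_pos'],s['contact_force'],s['opening'])
im=read_camera('wrist');cv2.imwrite('pics/wrist4.png',im[:,:,::-1])
E
```

```text
8.9 [ 0.47119545 -0.28905106  0.24135553] [ 0.00056436 -0.01969431  0.30564777] 0.4249335577881215
```

View pics/wrist4.png

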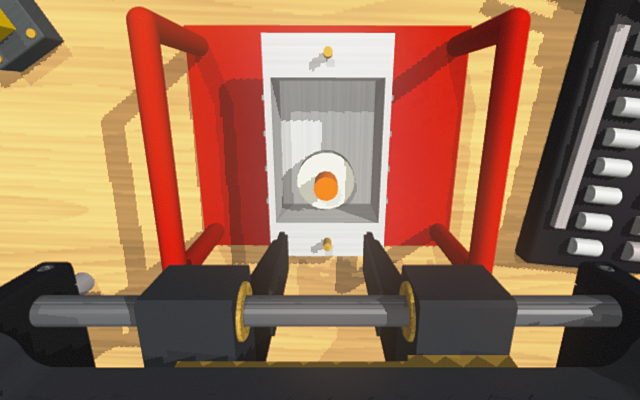

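The filter is standing flat at (327,180), in the front half and released. Both pins show at (328,51) and (327,243). Measuring the pins from this view, then on to the valve.

```bash
python3 - <<'E'
from h import *
cm=camera_model('wrist');im=cv2.imread('pics/wrist4.png')
hsv=cv2.cvtColor(im,cv2.COLOR_BGR2HSV);m=cv2.inRange(hsv,(15,150,130),(30,255,255))
k,_,st,c=cv2.connectedComponentsWithStats(m)
P=[]
for i in range(1,k):
    if st[i,4]>20 and 300<c[i][0]<350:
        p=at(cm,*c[i],.085);P.append(p);print(st[i],c[i].round(1),p.round(4))
for n,u,v in [('rl',272,78),('rr',385,78),('fl',277,222),('fr',381,222)]: print(n,at(cm,u,v,.07).round(4))
c=[at(cm,u,v,.07) for u,v in [(272,78),(385,78),(277,222),(381,222)]];print(np.mean(c,0))
E
```

```text
[324  47   8  10  68] [327.5  51.5] [ 0.593  -0.2889  0.085 ]
[315 178  22  22 379] [325.5 188.4] [ 0.4752 -0.2914  0.085 ]
[324 239   7  12  53] [327.1 245.3] [ 0.4184 -0.295   0.085 ]
rl [ 0.5712 -0.2405  0.07  ]
rr [ 0.5748 -0.3412  0.07  ]
fl [ 0.4354 -0.2446  0.07  ]
fr [ 0.4388 -0.3484  0.07  ]
[ 0.50504873 -0.29367418  0.07      ]
```

Call:
jog_arm:
  increments:
    - [[0.6, 1.4, 0, 0, 0, 1.5, 4], [1.3, 3.0, 0, 0, 0, 3, 4], [1.3, 3.0, 0, 0, 0, 3, 4], [1.3, 3.0, 0, 0, 0, 3, 4], [1.3, 3.0, 0, 0, 0, 3, 4], [1.3, 3.0, 0, 0, 0, 3, 4], [1.3, 3.0, 0, 0, 0, 3, 4], [1.3, 3.0, 0, 0, 0, 3, 4], [1.3, 3.0, 0, 0, 0, 3, 4], [1.3, 3.0, 0, 0, 0, 3, 4]]

```text
time_s: 9.78
eef_pos: [0.5948, -0.0035, 0.2397]
ee_rot: [0.964, 0.265, 0.0, 0.0]
contact_force: [-0.4, -0.3, 0.3]
opening: 0.419
```

Call:
jog_arm:
  increments:
    - [[1.3, 2.1, 0, 0, 0, 3, 5], [0, 0, 0, 0, 0, 1, 5], [0, 0, 0, 0, 0, 0, 5]]

```text
time_s: 10.03
eef_pos: [0.6075, 0.0167, 0.2393]
ee_rot: [0.955, 0.298, -0.0, 0.0]
contact_force: [-0.5, -0.8, 0.2]
opening: 0.516
```

```bash
python3 - <<'E'
from h import *
s=sense();print(s['time_s'],s['eef_pos'],s['ee_rot'],s['opening'])
R0=R.from_quat(s['ee_rot']).as_matrix();print('jaw',np.degrees(np.arctan2(R0[1,1],R0[0,1])))
cm=camera_model('wrist')
im=read_camera('wrist');cv2.imwrite('pics/wrist5.png',im[:,:,::-1])
l=landmark_of('wrist','valve')[0];v,u=np.array(l['position'])*[400,640];print(l['confidence'],at(cm,u,v,0).round(4))
hsv=cv2.cvtColor(im,cv2.COLOR_RGB2HSV)
m=cv2.inRange(hsv,(22,150,190),(35,255,255));k,_,st,c=cv2.connectedComponentsWithStats(m)
for i in range(1,k):
        if st[i,4]>150:print(st[i],c[i],at(cm,*c[i],.06).round(4))
E
```

```text
10.0333 [0.60752246 0.0167377  0.23928762] [ 9.54533807e-01  2.98102601e-01 -1.23254465e-04  1.87422922e-04] 0.5159489185457066
jaw -55.312643214873475
0.7 [0.6086 0.0251 0.    ]
[307 168  24  25 560] [318.50892857 180.04464286] [0.6074 0.0247 0.06  ]
```

View pics/wrist5.png

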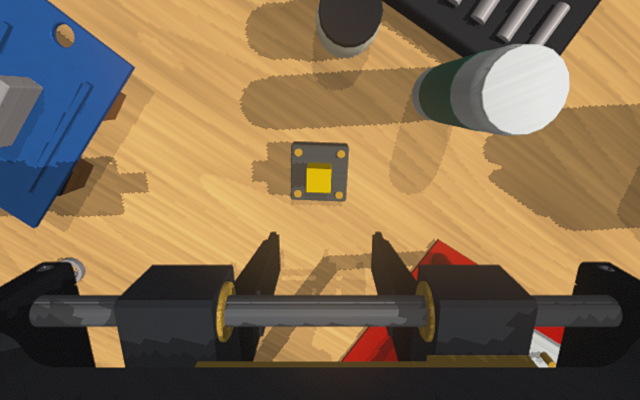

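```bash
python3 - <<'E'
from h import *
cm=camera_model('wrist');im=cv2.imread('pics/wrist5.png')
cv2.imwrite('pics/z5.png',cv2.resize(im[130:215,270:370],None,fx=7,fy=7,interpolation=cv2.INTER_NEAREST))
for cs,z in [([(292,142),(349,145),(347,202),(291,199)],.028)]:
    P=np.array([at(cm,u,v,z) for u,v in cs]);print(P.round(4),P.mean(0).round(4))
    for i in range(4):
        d=P[i]-P[i-1];print(np.degrees(np.arctan2(d[1],d[0])).round(1),np.linalg.norm(d).round(4))
E
```

```text
[[ 0.6181  0.0644  0.028 ]
 [ 0.6488  0.0143  0.028 ]
 [ 0.5976 -0.0196  0.028 ]
 [ 0.5663  0.0321  0.028 ]] [0.6077 0.0228 0.028 ]
31.9 0.0611
-58.5 0.0587
-146.4 0.0614
121.3 0.0605
```

View pics/z5.png

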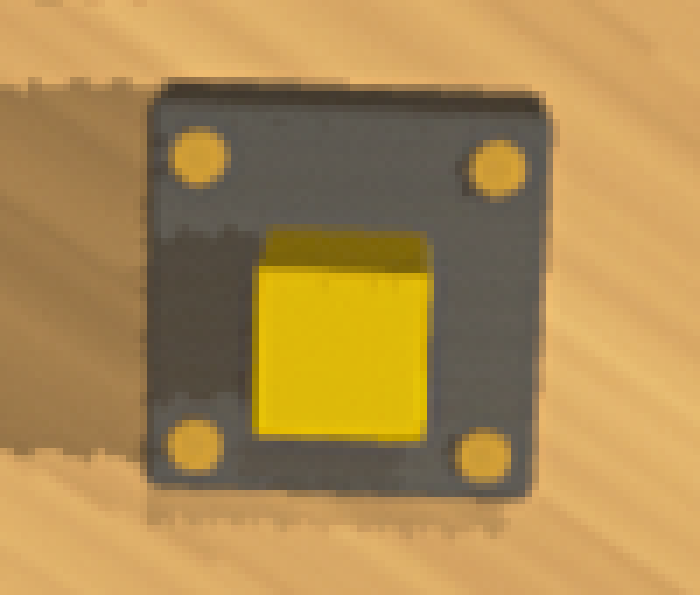

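Valve: post at (318,180), centre about (0.6075,0.025), and its sides are about 2° off my jaws. Correcting that and descending.

Call:
jog_arm:
  increments:
    - [[0, 0.4, -1.5, 0, 0, -1, 5], [0, 0.4, -2.5, 0, 0, -1, 5], [0, 0, -2.5, 0, 0, 0, 5], [0, 0, -2.5, 0, 0, 0, 5], [0, 0, -2.5, 0, 0, 0, 5], [0, 0, -2.5, 0, 0, 0, 5], [0, 0, -2.0, 0, 0, 0, 5], [0, 0, -1.3, 0, 0, 0, 5], [0, 0, -0.75, 0, 0, 0, 5], [0, 0, 0, 0, 0, 0, 5]]

```text
time_s: 10.97
eef_pos: [0.6061, 0.023, 0.0571]
ee_rot: [0.96, 0.28, -0.001, -0.0]
contact_force: [-0.9, -0.1, -0.4]
opening: 0.526
```

Call:
jog_arm:
  increments:
    - [[0, 0, 0, 0, 0, 0, 5], [0, 0, 0, 0, 0, 0, 1.5], [0, 0, 0, 0, 0, 0, 1.5], [0, 0, 0, 0, 0, 0, 1.5], [0, 0, 0, 0, 0, 0, 1.5], [0, 0, 0, 0, 0, 0, 1.5], [0, 0, 0, 0, 0, 0, 1.5]]

```text
time_s: 11.55
eef_pos: [0.6076, 0.0241, 0.0594]
ee_rot: [0.96, 0.28, 0.0, -0.0]
contact_force: [-1.5, 1.2, 2.9]
opening: 0.251
```

```bash
python3 - <<'E'
from h import *
s=sense();print(s['time_s'],s['eef_pos'],s['ee_rot'],s['opening'],s['contact_force'])
R0=R.from_quat(s['ee_rot']).as_matrix();print('jaw',np.degrees(np.arctan2(R0[1,1],R0[0,1])))
im=read_camera('wrist');cv2.imwrite('pics/wrist6.png',im[:,:,::-1])
E
```

```text
11.55 [0.60760072 0.02411283 0.05941341] [ 9.59911117e-01  2.80304317e-01  3.44585262e-04 -1.35701148e-04] 0.25141878656634736 [-1.49564369  1.18240138  2.86493279]
jaw -57.44326003341593
```

View pics/wrist6.png

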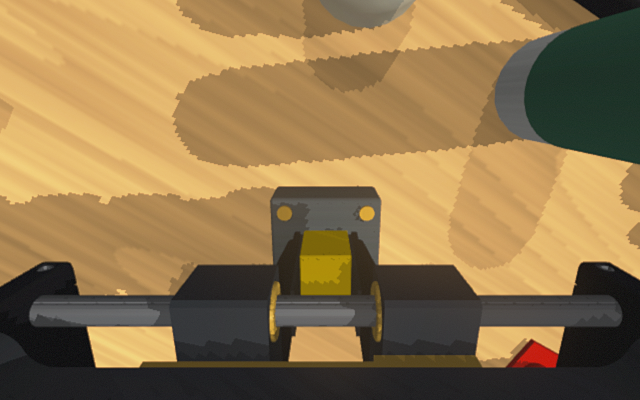

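```bash
python3 - <<'E'
from h import *
# wrist4 camera pose rebuilt from tool pose then (tcp .4712,-.2891,.2414)
s=sense();T=R.from_quat(s['ee_rot']);cm=camera_model('wrist')
off=T.inv().apply(cm['xyz']-s['eef_pos']);ro=T.inv()*R.from_quat(cm['orientation'])
T2=R.from_quat([.99984,.018,0,0])
c2=dict(cm);c2['xyz']=np.array([.4712,-.2891,.2414])+T2.apply(off);c2['orientation']=(T2*ro).as_quat()
print(off,ro.as_euler('zyx',degrees=True))
print('post top',at(c2,325.5,188.4,.066).round(4),'TCP at release .4714,-.2893')
print('disc',at(c2,327,180,.034).round(4))
a,b=at(c2,327.5,51.5,.085),at(c2,327.1,245.3,.085);print(a,b,(a+b)/2,np.degrees(np.arctan2(*(a-b)[[1,0]])))
E
```

```text
[ 0.0810834  -0.00024817 -0.14603474] [ 9.00292342e+01 -1.63512124e+01 -1.15264344e-02]
post top [ 0.4684 -0.2892  0.066 ] TCP at release .4714,-.2893
disc [ 0.4692 -0.2908  0.034 ]
[ 0.5879112  -0.28658211  0.085     ] [ 0.41761134 -0.29256279  0.085     ] [ 0.50276127 -0.28957245  0.085     ] 2.0113171051828664
```

Call:
jog_arm:
  increments:
    - [[0, 0, 1, 0, 0, 0, 1.5], [0, 0, 2.5, 0, 0, 0, 1.5], [0, 0, 3, 0, 0, 0, 1.5], [0, 0, 3, 0, 0, 0, 1.5], [0, 0, 3, 0, 0, 0, 1.5], [0, 0, 3, 0, 0, 0, 1.5], [0, 0, 2.5, 0, 0, 0, 1.5], [0, -1, 0, 0, 0, -1, 1.5], [-0.5, -2, 0, 0, 0, -2, 1.5], [-0.5, -2.5, 0, 0, 0, -3, 1.5]]

```text
time_s: 12.43
eef_pos: [0.5966, -0.0314, 0.2372]
ee_rot: [0.973, 0.229, -0.001, -0.0]
contact_force: [-0.3, 1.1, -2.6]
opening: 0.249
```

Call:
jog_arm:
  increments:
    - [[-0.65, -2.8, 0, 0, 0, -2.7, 1.5], [-0.65, -2.8, 0, 0, 0, -2.7, 1.5], [-0.65, -2.8, 0, 0, 0, -2.7, 1.5], [-0.65, -2.8, 0, 0, 0, -2.7, 1.5], [-0.65, -2.8, 0, 0, 0, -2.7, 1.5], [-0.65, -2.8, 0, 0, 0, -2.7, 1.5], [-0.65, -2.8, 0, 0, 0, -2.7, 1.5], [-0.65, -2.8, 0, 0, 0, -2.7, 1.5], [-0.65, -2.5, 0, 0, 0, -2.7, 1.5], [0, 0, 0, 0, 0, 0, 1.5]]

```text
time_s: 13.27
eef_pos: [0.5362, -0.2845, 0.2358]
ee_rot: [1.0, 0.016, -0.002, 0.0]
contact_force: [-1.0, 1.1, -3.1]
opening: 0.252
```

```bash
python3 - <<'E'
from h import *
s=sense();print(s['time_s'],s['eef_pos'],s['ee_rot'],s['opening'],s['contact_force'])
R0=R.from_quat(s['ee_rot']).as_matrix();print('jaw',np.degrees(np.arctan2(R0[1,1],R0[0,1])))
im=read_camera('wrist');cv2.imwrite('pics/wrist7.png',im[:,:,::-1])
im=read_camera('top');cv2.imwrite('pics/top7.png',im[:,:,::-1])
E
```

```text
13.2667 [ 0.53621279 -0.2844858   0.23582383] [ 9.99864171e-01  1.63518469e-02 -2.02606442e-03  3.90156290e-04] 0.2518773267491724 [-0.97218239  1.11398887 -3.06396931]
jaw -88.12604573504008
```

View pics/wrist7.png

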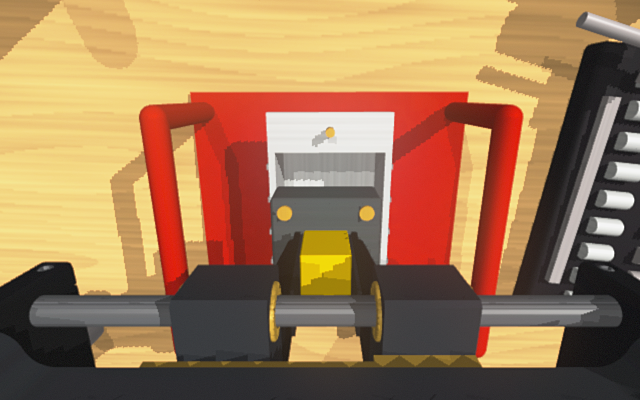

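The block is held square at (325,230). The opening shows behind it, with its rear edge at row 153 and the rear pin at (330,132). Descending to just above the rim for a check.

Call:
jog_arm:
  increments:
    - [[0.1, -0.4, 0, 0, 0, 0, 1.5], [0, 0, -2, 0, 0, 0, 1.5], [0, 0, -2.4, 0, 0, 0, 1.5], [0, 0, -2, 0, 0, 0, 1.5], [0, 0, -1.5, 0, 0, 0, 1.5], [0, 0, 0, 0, 0, 0, 1.5], [0, 0, 0, 0, 0, 0, 1.5], [0, 0, 0, 0, 0, 0, 1.5]]

```text
time_s: 14.03
eef_pos: [0.5406, -0.284, 0.1607]
ee_rot: [1.0, 0.02, 0.001, 0.0]
contact_force: [-0.5, 0.2, -1.2]
opening: 0.251
```

```bash
python3 - <<'E'
from h import *
s=sense();print(s['time_s'],s['eef_pos'],s['ee_rot'],s['opening'],s['contact_force'])
R0=R.from_quat(s['ee_rot']).as_matrix();print('jaw',np.degrees(np.arctan2(R0[1,1],R0[0,1])))
cm=camera_model('wrist')
im=read_camera('wrist');cv2.imwrite('pics/wrist8.png',im[:,:,::-1])
im=read_camera('side');cv2.imwrite('pics/z8.png',cv2.resize(im[190:350,230:430,::-1],None,fx=3.5,fy=3.5))
import json;json.dump({k:np.array(v).tolist() for k,v in cm.items()},open('cm8.json','w'))
E
```

```text
14.0333 [ 0.54058886 -0.28400357  0.16069414] [9.99795824e-01 2.01917825e-02 6.39735735e-04 4.40260153e-04] 0.2513980141570422 [-0.5293362   0.18796974 -1.24252557]
jaw -87.68606695284066
```

View pics/wrist8.png

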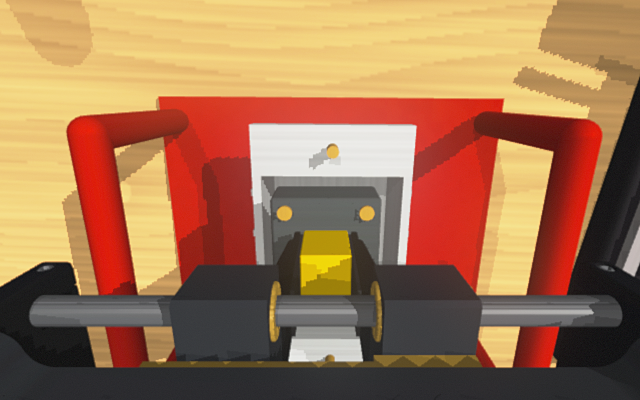

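View pics/z8.png

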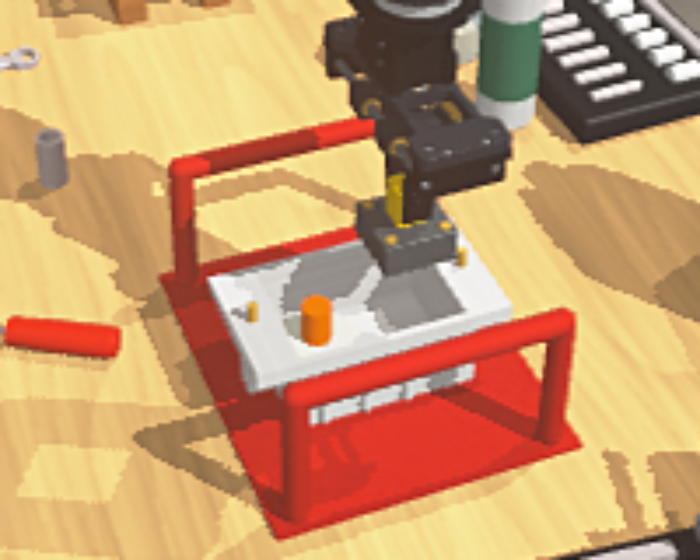

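```bash
python3 - <<'E'
from h import *
import json
cm={k:np.array(v) for k,v in json.load(open('cm8.json')).items()}
for n,u,v,z in [('rl in',261,177,.07),('rr in',404,178,.07),('pin',333,150,.085),('out rl',249,125,.07),('out rr',416,126,.07),('blk topL rear',271,198,.130),('blk top R rear',381,198,.130),('screwL',285,213,.130),('screwR',367,213,.130)]:
    print(n,at(cm,u,v,z).round(4))
for i in range(3):
  s=sense();print(s['eef_pos'])
E
```

```text
rl in [ 0.5661 -0.2371  0.07  ]
rr in [ 0.5694 -0.3373  0.07  ]
pin [ 0.5892 -0.2862  0.085 ]
out rl [ 0.6015 -0.2294  0.07  ]
out rr [ 0.6054 -0.3416  0.07  ]
blk topL rear [ 0.5688 -0.253   0.13  ]
blk top R rear [ 0.5711 -0.3116  0.13  ]
screwL [ 0.5607 -0.2606  0.13  ]
screwR [ 0.5624 -0.3047  0.13  ]
[ 0.54087829 -0.28449208  0.1615804 ]
[ 0.54087829 -0.28449208  0.1615804 ]
[ 0.54087829 -0.28449208  0.1615804 ]
```

Call:
jog_arm:
  increments:
    - [[0, 0, 0, 0, 0, 0, 1.5]]

```text
time_s: 14.22
eef_pos: [0.5407, -0.2845, 0.1614]
ee_rot: [1.0, 0.02, 0.001, 0.001]
contact_force: [-0.9, -0.3, -2.3]
opening: 0.249
```

Call:
jog_arm:
  increments:
    - [[-0.3, -0.25, 0, 0, 0, 0, 1.5], [-0.3, -0.2, 0, 0, 0, 0, 1.5], [0, 0, -1.3, 0, 0, 0, 1.5], [0, 0, -1.3, 0, 0, 0, 1.5], [0, 0, -1.3, 0, 0, 0, 1.5], [0, 0, -1.0, 0, 0, 0, 1.5], [0, 0, -0.5, 0, 0, 0, 1.5], [0, 0, 0, 0, 0, 0, 1.5], [0, 0, 0, 0, 0, 0, 1.5]]

```text
time_s: 14.97
eef_pos: [0.5337, -0.2885, 0.1049]
ee_rot: [1.0, 0.02, -0.0, -0.0]
contact_force: [0.9, -0.4, -2.2]
opening: 0.252
```

```bash
python3 - <<'E'
from h import *
im=read_camera('side');cv2.imwrite('pics/z9.png',cv2.resize(im[190:350,230:430,::-1],None,fx=3.5,fy=3.5))
im=read_camera('wrist');cv2.imwrite('pics/wrist9.png',im[:,:,::-1])
E
```

```text
(no output)
```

View pics/z9.png

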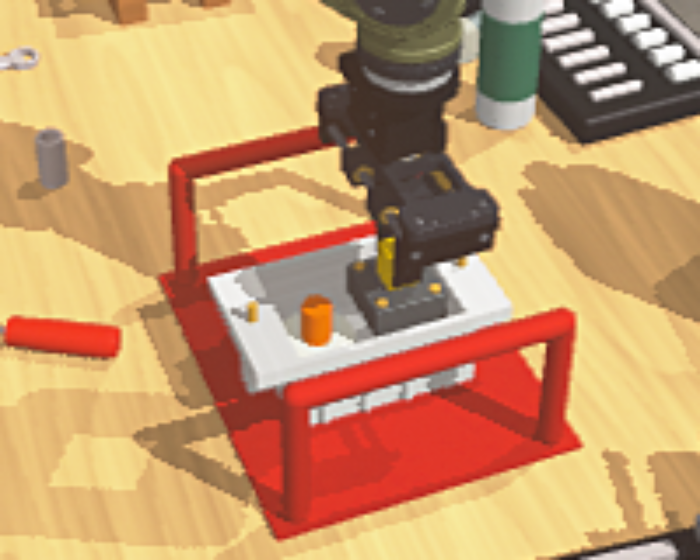

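View pics/wrist9.png

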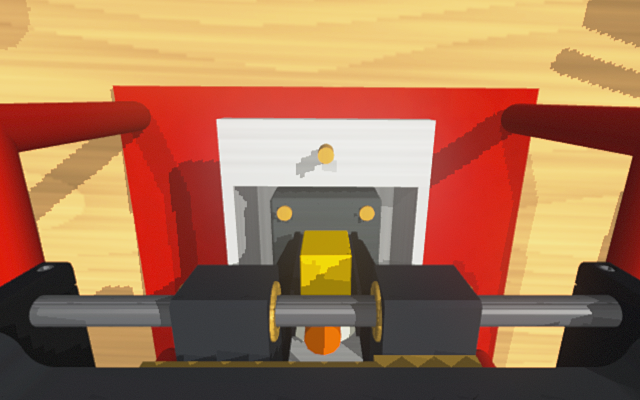

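Side and wrist views show the block inside the rear half (rear edge row 198 against rim row 186, about 5 mm gap) and clear of the filter. Lowering further.

Call:
jog_arm:
  increments:
    - [[0, 0, -0.8, 0, 0, 0, 1.5], [0, 0, -0.9, 0, 0, 0, 1.5], [0, 0, -0.9, 0, 0, 0, 1.5], [0, 0, -0.6, 0, 0, 0, 1.5], [0, 0, -0.3, 0, 0, 0, 1.5], [0, 0, 0, 0, 0, 0, 1.5], [0, 0, 0, 0, 0, 0, 1.5]]

```text
time_s: 15.65
eef_pos: [0.5337, -0.2886, 0.0703]
ee_rot: [1.0, 0.02, -0.0, -0.0]
contact_force: [-0.1, 0.1, -2.0]
opening: 0.253
```

Call:
jog_arm:
  increments:
    - [[0, 0, -0.15, 0, 0, 0, 1.5], [0, 0, -0.1, 0, 0, 0, 1.5], [0, 0, 0, 0, 0, 0, 1.5], [0, 0, 0, 0, 0, 0, 1.5]]

```text
time_s: 15.98
eef_pos: [0.5339, -0.2887, 0.0684]
ee_rot: [1.0, 0.02, 0.0, 0.0]
contact_force: [0.4, -0.6, -3.4]
opening: 0.254
```

Call:
jog_arm:
  increments:
    - [[0, 0, -0.15, 0, 0, 0, 1.5], [0, 0, -0.1, 0, 0, 0, 1.5], [0, 0, 0, 0, 0, 0, 1.5], [0, 0, 0, 0, 0, 0, 1.5]]

```text
time_s: 16.32
eef_pos: [0.5338, -0.2887, 0.0656]
ee_rot: [1.0, 0.02, -0.0, -0.0]
contact_force: [1.0, -0.1, -2.9]
opening: 0.25
```

Call:
jog_arm:
  increments:
    - [[0, 0, -0.1, 0, 0, 0, 1.5], [0, 0, 0, 0, 0, 0, 1.5], [0, 0, 0, 0, 0, 0, 1.5]]

```text
time_s: 16.57
eef_pos: [0.5339, -0.2887, 0.0654]
ee_rot: [1.0, 0.02, -0.0, 0.0]
contact_force: [-3.3, 1.3, 4.6]
opening: 0.25
```

Call:
jog_arm:
  increments:
    - [[0, 0, 0, 0, 0, 0, 4], [0, 0, 0, 0, 0, 0, 4], [0, 0, 0, 0, 0, 0, 4], [0, 0, 1, 0, 0, 0, 4], [0, 0, 2, 0, 0, 0, 4], [0, 0, 2.5, 0, 0, 0, 4], [0, 0, 3, 0, 0, 0, 4], [0, 0, 3, 0, 0, 0, 4], [-1, 0, 3, 0, 0, 0, 4], [-2, 0, 3, 0, 0, 0, 4]]

```text
time_s: 17.4
eef_pos: [0.5046, -0.2886, 0.242]
ee_rot: [1.0, 0.02, 0.001, 0.0]
contact_force: [-0.3, -0.0, -0.9]
opening: 0.42
```

Call:
jog_arm:
  increments:
    - [[-1.5, 0, 0, 0, 0, 0, 4], [0, 0, 0, 0, 0, 0, 4], [0, 0, 0, 0, 0, 0, 4]]

```text
time_s: 17.65
eef_pos: [0.4887, -0.2888, 0.2405]
ee_rot: [1.0, 0.019, 0.001, 0.0]
contact_force: [-0.2, -0.2, -0.4]
opening: 0.418
```

```bash
python3 - <<'E'
from h import *
s=sense();print(s['time_s'],s['eef_pos'],s['ee_rot'],s['opening'],s['contact_force'])
cm=camera_model('wrist')
im=read_camera('wrist');cv2.imwrite('pics/wrist10.png',im[:,:,::-1])
t=read_camera('side');cv2.imwrite('pics/z10.png',cv2.resize(t[190:350,230:430,::-1],None,fx=3.5,fy=3.5))
hsv=cv2.cvtColor(im,cv2.COLOR_RGB2HSV);m=cv2.inRange(hsv,(12,130,120),(32,255,255))
k,_,st,c=cv2.connectedComponentsWithStats(m)
for i in range(1,k):
    if 15<st[i,4]<1500 and 250<c[i][0]<400:
        print(st[i],c[i].round(1),at(cm,*c[i],.085).round(4),at(cm,*c[i],.066).round(4))
E
```

```text
17.65 [ 0.48874183 -0.28877559  0.24046671] [9.99812719e-01 1.93337187e-02 7.51019218e-04 4.12438094e-04] 0.4177925011539485 [-0.24409309 -0.18355456 -0.41525569]
[323  70   9  10  65] [327.3  74.5] [ 0.5878 -0.2859  0.085 ] [ 0.5889 -0.286   0.066 ]
[301 110   7   7  40] [304.3 112.8] [ 0.5564 -0.2676  0.085 ] [ 0.5556 -0.2665  0.066 ]
[346 110   7   7  39] [349.1 112.9] [ 0.5578 -0.3056  0.085 ] [ 0.5571 -0.3069  0.066 ]
[314 123  27  29 760] [327.  137.3] [ 0.5366 -0.2876  0.085 ] [ 0.5346 -0.2878  0.066 ]
[302 154   7   7  44] [305.1 157. ] [ 0.5188 -0.2691  0.085 ] [ 0.5156 -0.2681  0.066 ]
[345 154   8   7  44] [348.5 157. ] [ 0.5202 -0.3072  0.085 ] [ 0.5172 -0.3086  0.066 ]
[313 190  24  28 452] [325.5 205.4] [ 0.475  -0.2887  0.085 ] [ 0.469  -0.2889  0.066 ]
[323 255   7  13  70] [326.4 261.6] [ 0.4186 -0.2918  0.085 ] [ 0.4091 -0.2922  0.066 ]
[ 266  327  119   37 1279] [349.9 345.2] [ 0.3242 -0.3198  0.085 ] [ 0.3088 -0.3221  0.066 ]
```

View pics/wrist10.png

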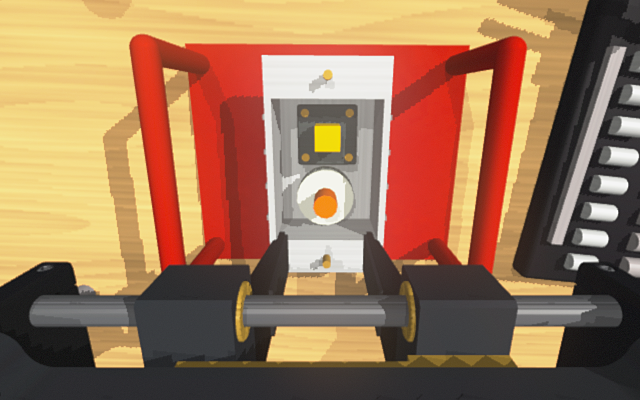

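View pics/z10.png

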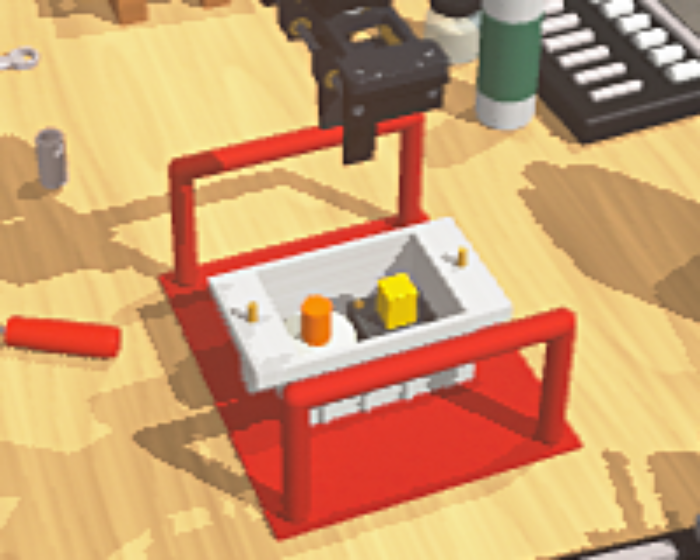

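Both parts are flat in the housing and released: valve post at (327,137), filter post at (325,205), pins at (327,74) and (326,261). Wrist estimates agree with the release positions within about 2 mm. Next, the cover.

Call:
jog_arm:
  increments:
    - [[0.06, 2, 0, 0, 0, -0.33, 5], [0.06, 3.1, 0, 0, 0, -0.33, 5], [0.06, 3.1, 0, 0, 0, -0.33, 5], [0.06, 3.1, 0, 0, 0, -0.33, 5], [0.06, 3.1, 0, 0, 0, -0.33, 5], [0.06, 3.1, 0, 0, 0, -0.33, 5], [0.06, 3.1, 0, 0, 0, -0.33, 5], [0.06, 3.1, 0, 0, 0, -0.33, 5], [0.06, 3.1, 0, 0, 0, -0.33, 5], [0.06, 3.1, 0, 0, 0, -0.33, 5]]

```text
time_s: 18.58
eef_pos: [0.4946, 0.0123, 0.2382]
ee_rot: [1.0, -0.009, -0.001, -0.0]
contact_force: [0.8, -0.4, -0.2]
opening: 0.525
```

Call:
jog_arm:
  increments:
    - [[0.06, 3.1, 0, 0, 0, -0.33, 5], [0.06, 3.1, 0, 0, 0, -0.33, 5], [0.06, 3.1, 0, 0, 0, -0.33, 5], [0.06, 3.1, 0, 0, 0, -0.33, 5], [0.06, 3.1, 0, 0, 0, -0.33, 5], [0.06, 3.1, 0, 0, 0, -0.33, 5], [0.06, 3.1, 0, 0, 0, -0.33, 5], [0.06, 3.1, 0, 0, 0, -0.33, 5], [0.06, 2.5, 0, 0, 0, -0.33, 5], [0, 0, 0, 0, 0, 0, 5]]

```text
time_s: 19.42
eef_pos: [0.4995, 0.2874, 0.2378]
ee_rot: [0.999, -0.033, -0.001, -0.0]
contact_force: [-1.2, 0.1, 0.2]
opening: 0.528
```

Call:
jog_arm:
  increments:
    - [[0, 0, 0, 0, 0, 0, 5], [0, 0, 0, 0, 0, 0, 5]]

```text
time_s: 19.58
eef_pos: [0.4999, 0.2831, 0.2383]
ee_rot: [0.999, -0.035, -0.001, 0.001]
contact_force: [-0.2, -0.4, 1.0]
opening: 0.528
```

```bash
python3 - <<'E'
from h import *
s=sense();print(s['time_s'],s['eef_pos'],s['ee_rot'],s['opening'],s['joint_positions'].round(2))
R0=R.from_quat(s['ee_rot']).as_matrix();print('jaw',np.degrees(np.arctan2(R0[1,1],R0[0,1])))
cm=camera_model('wrist')
im=read_camera('wrist');cv2.imwrite('pics/wrist11.png',im[:,:,::-1])
for t,z in [('hole_front',.04),('hole_rear',.04),('cover',.04)]:
    for l in landmark_of('wrist',t)[:1]:
        v,u=np.array(l['position'])*[400,640]
        print(t,l['confidence'],u,v,at(cm,u,v,z).round(4))
E
```

```text
19.5833 [0.49994584 0.28308743 0.23831882] [ 9.99395658e-01 -3.47384702e-02 -1.01872272e-03  7.20296150e-04] 0.5281900575415304 [ 0.42 -0.04  1.82 -0.    1.36  2.06]
jaw -93.98145368076784
hole_front 0.97 317.376 257.4 [0.4133 0.2986 0.04  ]
hole_rear 0.85 315.32800000000003 95.6 [0.5824 0.2876 0.04  ]
cover 0.92 316.608 182.20000000000002 [0.4976 0.2929 0.04  ]
```

View pics/wrist11.png

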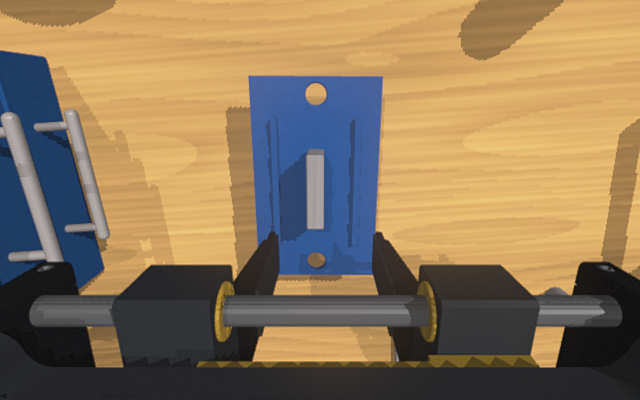

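The cover shows upright and square to the jaws: holes at (316,94) and (317,260), lug at about (315,190). Its centre is (0.500,0.293), so I'm shifting +1 cm in y and descending.

Call:
jog_arm:
  increments:
    - [[0, 0.5, -1, 0, 0, 0, 5], [0, 0.5, -2.5, 0, 0, 0, 5], [0, 0, -2.5, 0, 0, 0, 5], [0, 0, -2.5, 0, 0, 0, 5], [0, 0, -2.5, 0, 0, 0, 5], [0, 0, -2.0, 0, 0, 0, 5], [0, 0, -1.5, 0, 0, 0, 5], [0, 0, -1, 0, 0, 0, 5], [0, 0, -0.4, 0, 0, 0, 5], [0, 0, 0, 0, 0, 0, 5]]

```text
time_s: 20.62
eef_pos: [0.4997, 0.2929, 0.0795]
ee_rot: [0.999, -0.035, -0.001, 0.0]
contact_force: [0.3, 1.2, -0.5]
opening: 0.526
```

Call:
jog_arm:
  increments:
    - [[0, 0, 0, 0, 0, 0, 5], [0, 0, 0, 0, 0, 0, 5], [0, 0, 0, 0, 0, 0, 5]]

```text
time_s: 20.87
eef_pos: [0.5011, 0.2937, 0.0821]
ee_rot: [0.999, -0.035, 0.001, -0.001]
contact_force: [-0.6, 0.4, 0.6]
opening: 0.527
```

```bash
python3 - <<'E'
from h import *
s=sense();print(s['time_s'],s['eef_pos'],s['opening'],s['contact_force'])
im=read_camera('wrist');cv2.imwrite('pics/wrist12.png',im[:,:,::-1])
E
```

```text
20.8667 [0.50112545 0.29374648 0.08212371] 0.5269584170570565 [-0.64038839  0.35396317  0.57058624]
```

View pics/wrist12.png

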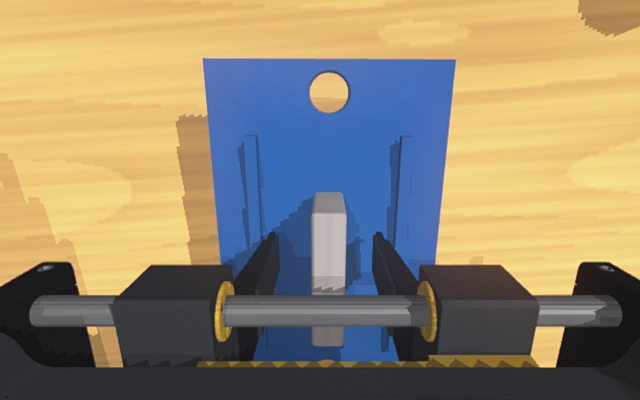

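The lug stands between the fingers at (329,265), centred. Lowering 3 mm and closing.

Call:
jog_arm:
  increments:
    - [[0, 0, -0.3, 0, 0, 0, 5], [0, 0, 0, 0, 0, 0, 0.8], [0, 0, 0, 0, 0, 0, 0.8], [0, 0, 0, 0, 0, 0, 0.8], [0, 0, 0, 0, 0, 0, 0.8], [0, 0, 0, 0, 0, 0, 0.8], [0, 0, 0, 0, 0, 0, 0.8], [0, 0, 0, 0, 0, 0, 0.8], [0, 0, 0, 0, 0, 0, 0.8]]

```text
time_s: 21.67
eef_pos: [0.5002, 0.2932, 0.0777]
ee_rot: [0.999, -0.035, -0.0, 0.0]
contact_force: [-0.1, -0.6, -0.0]
opening: 0.17
```

Call:
jog_arm:
  increments:
    - [[0, 0, 0.5, 0, 0, 0, 0.8], [0, 0, 1, 0, 0, 0, 0.8], [0, 0, 1.5, 0, 0, 0, 0.8], [0, 0, 1.5, 0, 0, 0, 0.8], [0, 0, 1, 0, 0, 0, 0.8], [0, 0, 0, 0, 0, 0, 0.8], [0, 0, 0, 0, 0, 0, 0.8]]

```text
time_s: 22.25
eef_pos: [0.5005, 0.2935, 0.1334]
ee_rot: [0.999, -0.035, 0.001, -0.0]
contact_force: [-1.1, -0.5, -4.3]
opening: 0.17
```

```bash
python3 - <<'E'
from h import *
s=sense();print(s['time_s'],s['eef_pos'],s['ee_rot'],s['opening'],s['contact_force'],s['ft_torque'])
im=read_camera('wrist');cv2.imwrite('pics/wrist13.png',im[:,:,::-1])
im=read_camera('side');cv2.imwrite('pics/z13.png',cv2.resize(im[100:260,180:380,::-1],None,fx=3.5,fy=3.5))
E
```

```text
22.25 [0.50048267 0.29352892 0.13336846] [ 9.99388328e-01 -3.49637756e-02  6.09685833e-04 -3.64763993e-04] 0.17038534060982272 [-1.05703354 -0.46937819 -4.26787608] [ 0.03459455 -0.00137548  0.0353521 ]
```

View pics/wrist13.png

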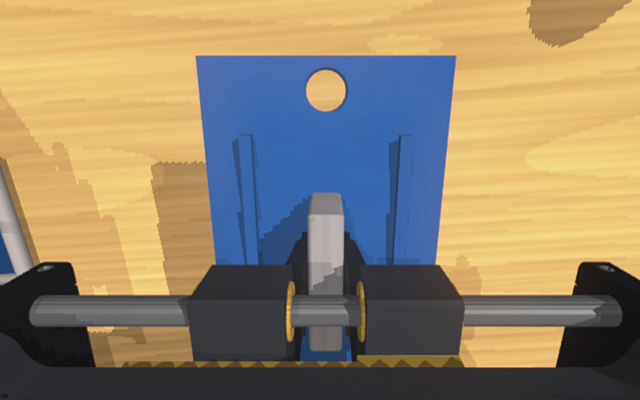

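View pics/z13.png

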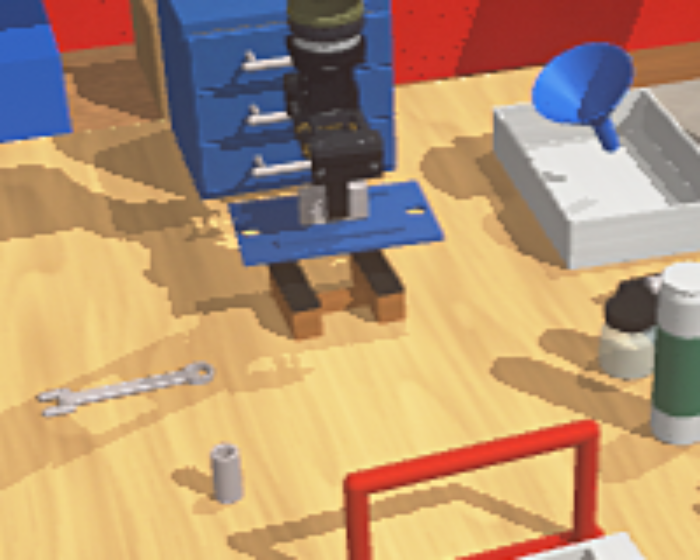

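Cover held level: in the wrist view the rear hole is at (326,90), and the side view shows it clear of the rest. Lifting to carry height and crossing the guard.

```bash
python3 - <<'E'
from h import *
s=sense();cm=camera_model('wrist');print(s['eef_pos'])
im=cv2.imread('pics/wrist13.png')
p=at(cm,326.5,90.5,s['eef_pos'][2]-.032);T=R.from_quat(s['ee_rot']);print(p,T.inv().apply(p-s['eef_pos']))
C=[at(cm,*q,s['eef_pos'][2]-.032) for q in [(196,56),(456,56)]];print([T.inv().apply(c-s['eef_pos']).round(4) for c in C])
E
```

```text
[0.49951068 0.29301136 0.13160858]
[0.58318679 0.28754672 0.09960858] [ 0.08390504 -0.00043036  0.03186395]
[array([ 0.0997, -0.0628,  0.0318]), array([0.0996, 0.0615, 0.0319])]
```

Call:
jog_arm:
  increments:
    - [[0, 0, 1, 0, 0, 0, 0.8], [0, 0, 2, 0, 0, 0, 0.8], [0, 0, 2.5, 0, 0, 0, 0.8], [0, 0, 2, 0, 0, 0, 0.8], [0, -0.5, 1, 0, 0, 0, 0.8], [0, -1.5, 0, 0, 0, 0.3, 0.8], [0, -2.2, 0, 0, 0, 0.3, 0.8], [0, -2.5, 0, 0, 0, 0.3, 0.8], [0, -2.5, 0, 0, 0, 0.3, 0.8], [0, -2.5, 0, 0, 0, 0.3, 0.8]]

```text
time_s: 23.18
eef_pos: [0.4994, 0.1749, 0.2167]
ee_rot: [1.0, -0.022, -0.001, 0.0]
contact_force: [0.0, -0.6, -4.2]
opening: 0.167
```

Call:
jog_arm:
  increments:
    - [[0.02, -2.5, 0, 0, 0, 0.3, 0.8], [0.02, -2.5, 0, 0, 0, 0.3, 0.8], [0.02, -2.5, 0, 0, 0, 0.3, 0.8], [0.02, -2.5, 0, 0, 0, 0.3, 0.8], [0.02, -2.5, 0, 0, 0, 0.3, 0.8], [0.02, -2.5, 0, 0, 0, 0.3, 0.8], [0.02, -2, 0, 0, 0, 0.3, 0.8], [0.02, -1, 0, 0, 0, 0.3, 0.8], [0, 0, 0, 0, 0, 0, 0.8], [0, 0, 0, 0, 0, 0, 0.8]]

```text
time_s: 24.02
eef_pos: [0.5013, -0.0041, 0.217]
ee_rot: [1.0, -0.002, -0.001, -0.0]
contact_force: [-1.1, -0.1, -4.8]
opening: 0.165
```

```bash
python3 - <<'E'
from h import *
s=sense();print(s['time_s'],s['eef_pos'],s['ee_rot'],s['opening'],s['contact_force'],s['ft_torque'])
R0=R.from_quat(s['ee_rot']).as_matrix();print('jaw',np.degrees(np.arctan2(R0[1,1],R0[0,1])))
cm=camera_model('wrist')
im=read_camera('wrist');cv2.imwrite('pics/wrist14.png',im[:,:,::-1])
im=read_camera('side');cv2.imwrite('pics/z14.png',cv2.resize(im[120:340,200:440,::-1],None,fx=2.6,fy=2.6))
E
```

```text
24.0167 [ 0.50128435 -0.00407535  0.21699566] [ 9.99998089e-01 -1.81055947e-03 -6.75678356e-04 -2.97149235e-04] 0.16523297076383886 [-1.14160743 -0.05833396 -4.80484012] [0.01501049 0.03621206 0.00228709]
jaw -90.20749793269066
```

View pics/z14.png

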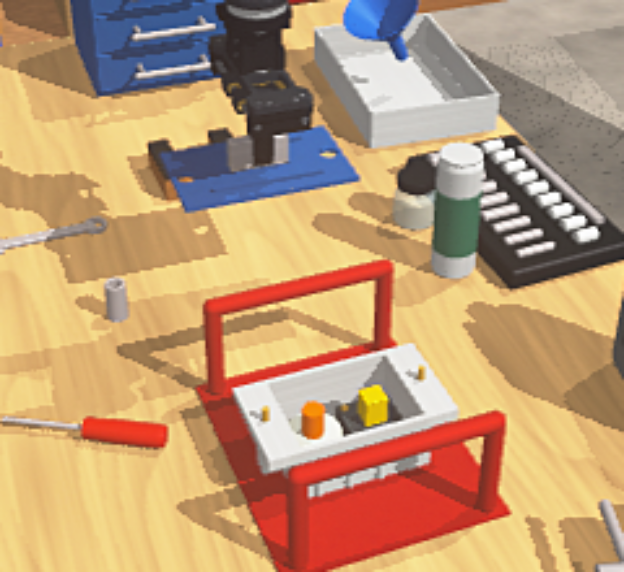

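View pics/wrist14.png

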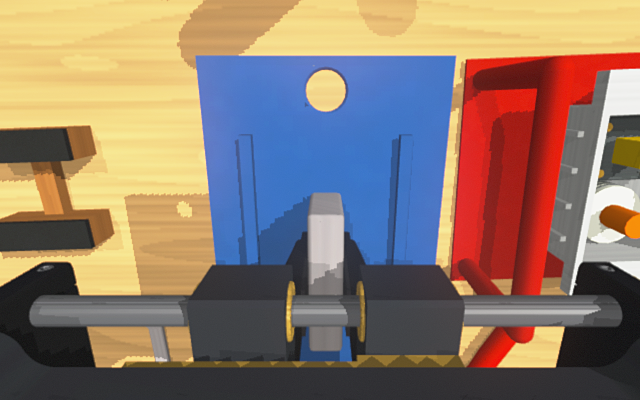

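The cover sits unchanged in the grip (hole still at (326,90)), with its underside at about 0.179 m, well above the 0.13 m guard. Continuing over the guard.

Call:
jog_arm:
  increments:
    - [[0.02, -1, 0, 0, 0, 0.2, 0.8], [0.02, -2, 0, 0, 0, 0.2, 0.8], [0.02, -2.5, 0, 0, 0, 0.2, 0.8], [0.02, -2.5, 0, 0, 0, 0.2, 0.8], [0.02, -2.5, 0, 0, 0, 0.2, 0.8], [0.02, -2.5, 0, 0, 0, 0.2, 0.8], [0.02, -2.5, 0, 0, 0, 0.2, 0.8], [0.02, -2.5, 0, 0, 0, 0.2, 0.8], [0.02, -2.5, 0, 0, 0, 0.2, 0.8], [0.02, -2.5, 0, 0, 0, 0.2, 0.8]]

```text
time_s: 24.95
eef_pos: [0.5037, -0.2348, 0.2176]
ee_rot: [1.0, 0.017, -0.0, 0.0]
contact_force: [0.6, -0.7, -4.2]
opening: 0.166
```

Call:
jog_arm:
  increments:
    - [[0, -2.2, 0, 0, 0, 0.2, 0.8], [0, -1.8, 0, 0, 0, 0, 0.8], [0, -1.0, 0, 0, 0, 0, 0.8], [0, -0.4, 0, 0, 0, 0, 0.8], [0, 0, 0, 0, 0, 0, 0.8], [0, 0, 0, 0, 0, 0, 0.8], [0, 0, 0, 0, 0, 0, 0.8]]

```text
time_s: 25.53
eef_pos: [0.5039, -0.2866, 0.2176]
ee_rot: [1.0, 0.019, -0.0, -0.0]
contact_force: [-0.5, 0.4, -3.4]
opening: 0.164
```

```bash
python3 - <<'E'
from h import *
s=sense();print(s['time_s'],s['eef_pos'],s['ee_rot'],s['opening'],s['contact_force'],s['ft_torque'])
R0=R.from_quat(s['ee_rot']).as_matrix();print('jaw',np.degrees(np.arctan2(R0[1,1],R0[0,1])))
im=read_camera('wrist');cv2.imwrite('pics/wrist15.png',im[:,:,::-1])
im=read_camera('top');cv2.imwrite('pics/top15.png',im[:,:,::-1]);cv2.imwrite('pics/zt15.png',cv2.resize(im[165:265,370:470,::-1],None,fx=6,fy=6,interpolation=cv2.INTER_CUBIC))
im=read_camera('side');cv2.imwrite('pics/z15.png',cv2.resize(im[190:350,230:430,::-1],None,fx=3.5,fy=3.5))
E
```

```text
25.5333 [ 0.5039184  -0.28663281  0.21756176] [ 9.99822646e-01  1.88304557e-02 -1.03365150e-04 -2.84008732e-04] 0.16410448167501576 [-0.48320637  0.39724895 -3.42080752] [ 0.03188482  0.00978183 -0.04286256]
jaw -87.84206429299705
```

View pics/z15.png

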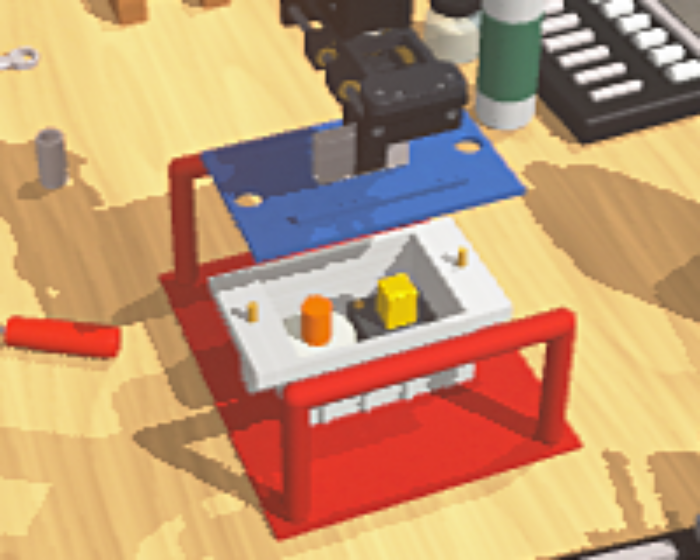

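View pics/wrist15.png

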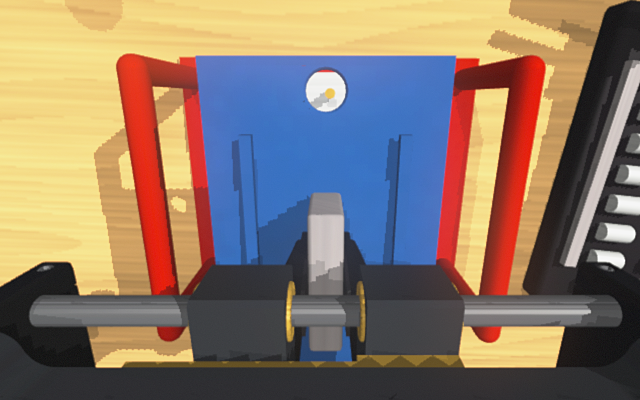

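View pics/zt15.png

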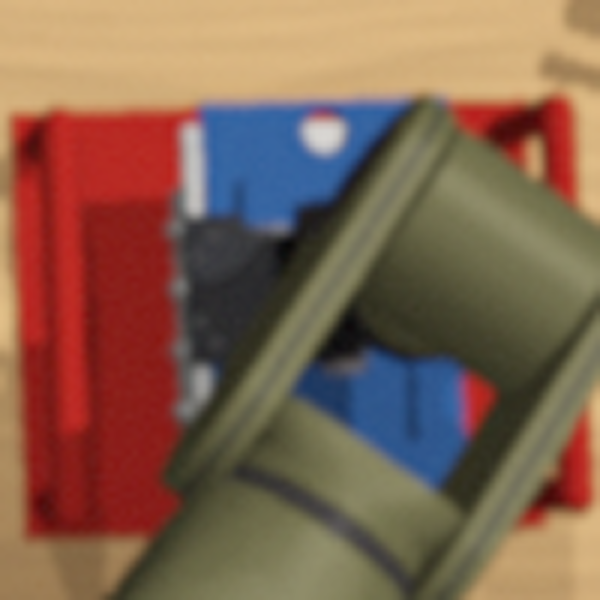

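The cover is over the housing: holes at side-zoom (248,200) and (468,147), pin tips at (252,304) and (462,250). The rear pin shows through the hole at wrist (329,93). Working out the residual offsets.

```bash
cat > chk.py <<'E'
from h import *
s=sense();zt=s['eef_pos'][2]-.032
cm=camera_model('side');z=lambda x,y:(230+(x+.5)/3.5-.5,190+(y+.5)/3.5-.5)
def side(hf,hr,pf,pr):
    a,b,c,d=at(cm,*z(*hf),zt),at(cm,*z(*hr),zt),at(cm,*z(*pf),.085),at(cm,*z(*pr),.085)
    for n,p,q in [('hole',a,b),('pin',c,d)]: print(n,p.round(4),q.round(4),'len',np.linalg.norm(p-q).round(4),'yaw',np.degrees(np.arctan2(*(q-p)[[1,0]])).round(2))
    print('err pin-hole front',(c-a)[:2].round(4),'rear',(d-b)[:2].round(4))
def wrist(h,p):
    cw=camera_model('wrist');a=at(cw,*h,zt);b=at(cw,*p,.085);print('wrist hole',a.round(4),'pin',b.round(4),'err',(b-a)[:2].round(4))
E
python3 - <<'E'
from chk import *
side((248,200),(468,147),(252,304),(462,250))
wrist((326.5,90.5),(329.5,93))
E
```

```text
hole [ 0.4133 -0.2945  0.1857] [ 0.5845 -0.2889  0.1857] len 0.1713 yaw 1.87
pin [ 0.4144 -0.2931  0.085 ] [ 0.5854 -0.2884  0.085 ] len 0.171 yaw 1.58
err pin-hole front [0.0011 0.0014] rear [0.0009 0.0005]
wrist hole [ 0.5879 -0.2834  0.1857] pin [ 0.588 -0.286  0.085] err [ 0.0001 -0.0027]
```

Errors are within 3 mm by both cameras. Descending to about 2.5 cm above the pins and checking again, where parallax is smaller.

Call:
jog_arm:
  increments:
    - [[0, -0.1, -0.6, 0, 0, 0, 0.8], [0, 0, -1.2, 0, 0, 0, 0.8], [0, 0, -1.4, 0, 0, 0, 0.8], [0, 0, -1.4, 0, 0, 0, 0.8], [0, 0, -1.2, 0, 0, 0, 0.8], [0, 0, -0.8, 0, 0, 0, 0.8], [0, 0, -0.3, 0, 0, 0, 0.8], [0, 0, 0, 0, 0, 0, 0.8], [0, 0, 0, 0, 0, 0, 0.8], [0, 0, 0, 0, 0, 0, 0.8]]

```text
time_s: 26.52
eef_pos: [0.5044, -0.2891, 0.1497]
ee_rot: [1.0, 0.018, 0.001, 0.001]
contact_force: [0.1, -0.4, -3.9]
opening: 0.166
```

```bash
python3 - <<'E'
from h import *
s=sense();print(s['time_s'],s['eef_pos'],s['ee_rot'],s['opening'],s['contact_force'])
R0=R.from_quat(s['ee_rot']).as_matrix();print('jaw',np.degrees(np.arctan2(R0[1,1],R0[0,1])))
im=read_camera('wrist');cv2.imwrite('pics/wrist16.png',cv2.resize(im[40:140,250:410,::-1],None,fx=5,fy=5,interpolation=cv2.INTER_NEAREST))
im=read_camera('side');cv2.imwrite('pics/z16.png',cv2.resize(im[190:350,230:430,::-1],None,fx=3.5,fy=3.5))
E
```

```text
26.5167 [ 0.50443487 -0.28910507  0.14968975] [9.99833485e-01 1.82247328e-02 7.48511583e-04 5.48877163e-04] 0.16586218041663148 [ 0.10741668 -0.36673718 -3.87068046]
jaw -87.9115305173797
```

View pics/z16.png

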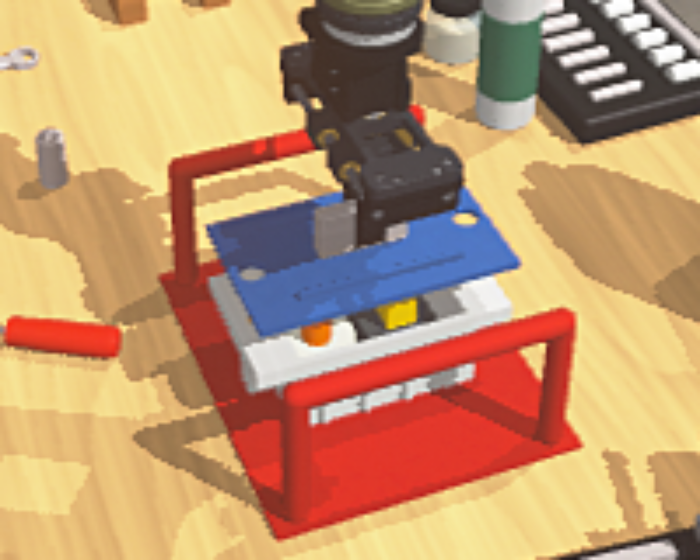

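View pics/wrist16.png

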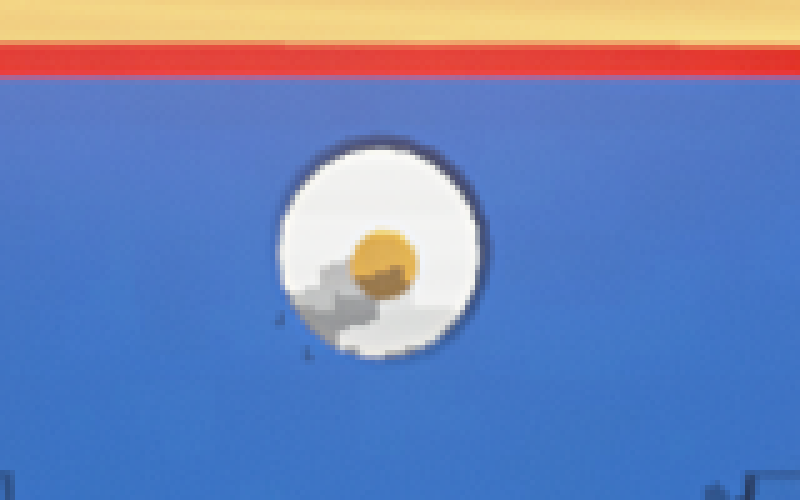

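The pin tip shows at zoom (384,265), near the middle of the hole (382,247). The side zoom has the holes at (252,273) and (466,219).

```bash
python3 - <<'E'
from chk import *
print(s['eef_pos'])
side((252,273),(466,219),(252,304),(462,250))
wrist((326.4,89.4),(326.8,92.8))
E
```

```text
[ 0.5044103  -0.28907291  0.14978163]
hole [ 0.4144 -0.2957  0.1178] [ 0.5859 -0.2907  0.1178] len 0.1716 yaw 1.66
pin [ 0.4144 -0.2931  0.085 ] [ 0.5854 -0.2884  0.085 ] len 0.171 yaw 1.58
err pin-hole front [0.0001 0.0026] rear [-0.0005  0.0023]
wrist hole [ 0.5889 -0.2857  0.1178] pin [ 0.5878 -0.2861  0.085 ] err [-0.0011 -0.0004]
```

Call:
jog_arm:
  increments:
    - [[-0.05, 0.1, -0.3, 0, 0, 0, 0.8], [0, 0, -0.4, 0, 0, 0, 0.8], [0, 0, -0.4, 0, 0, 0, 0.8], [0, 0, -0.2, 0, 0, 0, 0.8], [0, 0, -0.1, 0, 0, 0, 0.8], [0, 0, 0, 0, 0, 0, 0.8], [0, 0, 0, 0, 0, 0, 0.8], [0, 0, 0, 0, 0, 0, 0.8], [0, 0, 0, 0, 0, 0, 0.8]]

```text
time_s: 27.37
eef_pos: [0.5035, -0.2878, 0.1349]
ee_rot: [1.0, 0.018, 0.0, 0.0]
contact_force: [0.5, 0.8, -4.1]
opening: 0.168
```

```bash
python3 - <<'E'
from h import *
s=sense();print(s['time_s'],s['eef_pos'],s['ee_rot'],s['opening'],s['contact_force'],s['ft_torque'],s['joint_velocities'].round(3))
im=read_camera('wrist');cv2.imwrite('pics/wrist17.png',cv2.resize(im[40:140,250:410,::-1],None,fx=5,fy=5,interpolation=cv2.INTER_NEAREST))
im=read_camera('side');cv2.imwrite('pics/z17.png',cv2.resize(im[220:320,270:400,::-1],None,fx=6,fy=6,interpolation=cv2.INTER_CUBIC))
E
```

```text
27.3667 [ 0.50347691 -0.28776225  0.13490084] [9.99833476e-01 1.82475641e-02 1.74191584e-04 1.30450625e-04] 0.1677772557674657 [ 0.51701745  0.77680906 -4.08687529] [0.06733088 0.04204087 0.06478009] [ 0.    -0.001  0.    -0.    -0.001  0.   ]
```

View pics/z17.png

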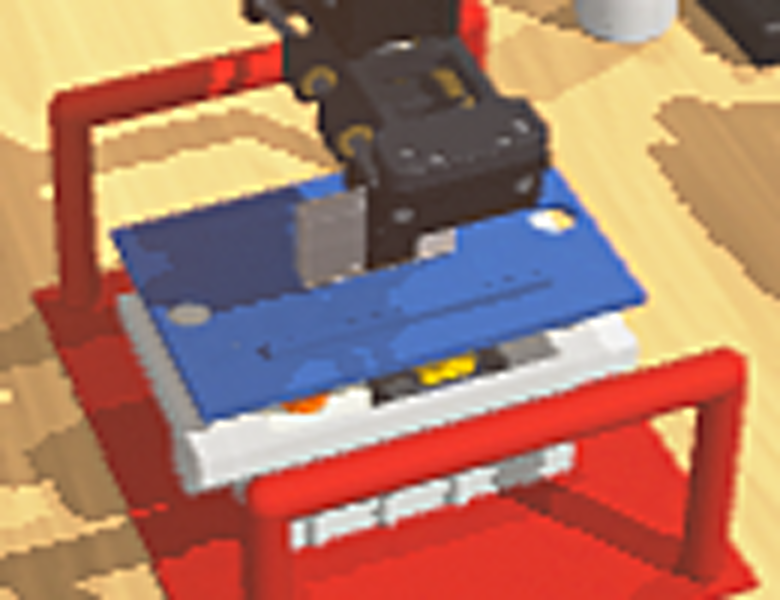

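View pics/wrist17.png

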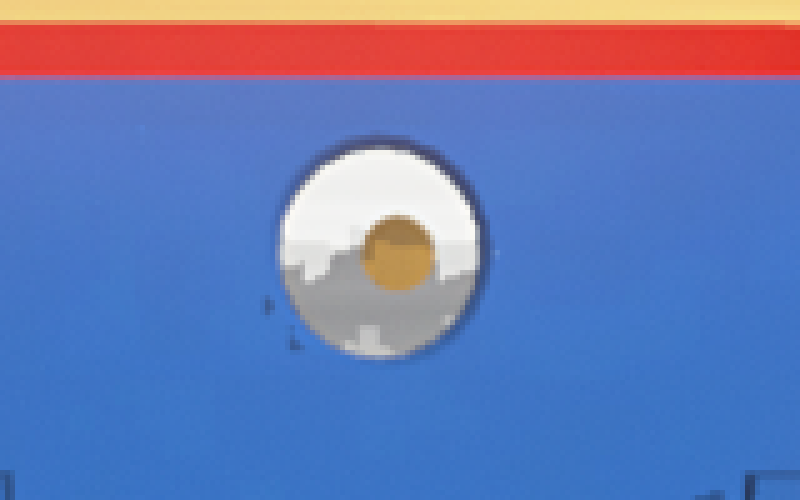

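The pin is nearly concentric in the rear hole (pin (398,253), hole centre (382,250), about 1.5 mm off). The side zoom has the holes at (190,315) and (553,220). One numeric check at both ends.

```bash
python3 - <<'E'
from chk import *
f=lambda x,y:((270+x/6-230)*3.5,(220+y/6-190)*3.5)
side(f(190,315),f(553,220),(252,304),(462,250))
wrist((326.4,90),(329.5,90.6))
E
```

```text
hole [ 0.4131 -0.2958  0.1029] [ 0.5845 -0.2894  0.1029] len 0.1715 yaw 2.14
pin [ 0.4144 -0.2931  0.085 ] [ 0.5854 -0.2884  0.085 ] len 0.171 yaw 1.58
err pin-hole front [0.0013 0.0027] rear [0.0009 0.001 ]
wrist hole [ 0.5876 -0.2843  0.1029] pin [ 0.5878 -0.2861  0.085 ] err [ 0.0001 -0.0017]
```

Both ends are within 3 mm (limit 7), with the underside about 12 mm above the tips. Settling briefly, then handing in.

Call:
jog_arm:
  increments:
    - [[0, 0, 0, 0, 0, 0, 0.8], [0, 0, 0, 0, 0, 0, 0.8], [0, 0, 0, 0, 0, 0, 0.8]]

```text
time_s: 27.72
eef_pos: [0.5033, -0.2877, 0.1347]
ee_rot: [1.0, 0.018, 0.0, 0.0]
contact_force: [-0.0, 0.6, -4.4]
opening: 0.166
```

```bash
python3 - <<'E'
from cell import *
s=sense();print(s['time_s'],s['eef_pos'],s['ee_rot'],s['opening'],s['contact_force'])
print(sign_off())
E
```

```text
27.7167 [ 0.50332875 -0.28769439  0.13471208] [9.99834372e-01 1.81996777e-02 2.19383419e-05 7.05875024e-06] 0.1660859084718268 [-0.02146631  0.5536477  -4.40356519]
the job is handed in; nothing more can be done
None
```

The job is handed in at 27.7 s; no verdict was reported. The filter and valve block are in the housing, and the gripper is holding the cover level over the pins.

- **Filter and valve block:** I lowered each one until I felt light floor contact (about 5–6 N), then let go. They sit flat side by side in the front and rear halves, seen in the wrist and side views before I fetched the cover.
- **Cover:** I carried it by its lug over the guard, with its underside about 5 cm above the bar. It is now still, with its underside about 12 mm above the pin tips. That height comes from the tool height and the grip height, not from a direct view.
- **Holes over pins:** The side camera put both holes within 3 mm of their pins. The wrist camera, which sees only the rear hole, put it within 2 mm. The two cameras disagree on the direction of the sideways error (+1 to +2.7 mm against -1.7 mm), so I left the pose between them, inside the 7 mm limit.
- **Contact and bystanders:** The last force reading was about 4.4 N downward, roughly the cover's weight, so I saw no sign of it touching the housing. The can and jar kept their places in the side views; I did not measure them again.

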